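Build a resonator stack in a keyed nest and start the test

TASK

Lift the clear cover off the assembly nest and lay it flat in the black tray, then drop the notched carrier fully home in the nest; one red key pin decides which way round it fits, so if it stands proud, lift it and try it turned another way. Onto the carrier's shaft put all the white spacers that are on the bench, then the brass washer, and last the black collar, each sitting flat on the one below. Only then press the green start button fully down and let go, and leave the spool, the jar and the adapter where they are.

Things in the scene. Friction and masses are not known exactly. Their poses are not given: they have to be found in the camera images.
- nest: Fixed aluminium assembly nest, 100 x 100 mm block, 16 mm high, with a square pocket 75 x 75 mm open at the top, 10 mm deep, its floor 6 mm above the bench, sides along the nest's x and y. Origin at the centre of its underside, on the bench.
- nest_floor (a point): Centre of the nest's pocket floor. One round red key pin (8 mm diameter, 8 mm high) stands 27 mm from here towards the nest's +x, +y or -y side (never -x); which one changes and is not tracked: look, or try the carrier. Flat dark discs mark the other two. Notch over the pin: the carrier goes down to this floor; otherwise it rests on the pin, 8 mm too high.
- cover_knob (a point): Clear plastic cover lying loose on top of the nest: plate 90 x 90 x 4 mm with an upright blue knob in the middle, diameter 20 mm, 24 mm high, 80 g. The point is at the knob's centre, 16 mm above the plate's underside; z is up.
- tray: Fixed black open tray, 150 x 150 mm outside, 140 x 140 mm inside, rim 18 mm above the bench, inner floor 5 mm above the bench; origin at the centre of its underside.
- carrier_mid (a point): Carrier, about 0.3 kg: square aluminium flange 70 x 70 x 10 mm with a round steel shaft of diameter 16 mm up from its centre to 64 mm above the underside (top 5 mm tapered to 10 mm). Grip it by the shaft. The point is on the shaft axis half-way up, 32 mm above the underside; z is up along the shaft, x points from the shaft to the notch.
- carrier_notch (a point): Middle of the only notch in the carrier's flange, 27 mm from the shaft axis, 5 mm above the underside. It is cut right through the flange at the middle of its +x side, 14 mm wide (along y) and 16 mm deep (along x).
- spacer1_mid (a point): White ceramic spacer (two to four of the four spacers are present), outside diameter 44 mm, plain through hole of diameter 20 mm, 9 mm thick; lies flat, either face up is right. The point is its centre, half-way up; z is its axis.
- spacer2_mid (a point): White ceramic spacer, same as spacer1 (any may be absent), outside diameter 44 mm, plain through hole of diameter 20 mm, 9 mm thick; lies flat, either face up is right. The point is its centre, half-way up; z is its axis.
- spacer4_mid (a point): White ceramic spacer, same as spacer1 (any may be absent), outside diameter 44 mm, plain through hole of diameter 20 mm, 9 mm thick; lies flat, either face up is right. The point is its centre, half-way up; z is its axis.
- spacer3_mid (a point): White ceramic spacer, same as spacer1 (any may be absent), outside diameter 44 mm, plain through hole of diameter 20 mm, 9 mm thick; lies flat, either face up is right. The point is its centre, half-way up; z is its axis.
- washer_mid (a point): Brass washer, outside diameter 40 mm, plain through hole of diameter 20 mm, 6 mm thick; lies flat, either face up is right. The point is its centre, half-way up; z is its axis.
- collar_mid (a point): Black retaining collar, outside diameter 34 mm, plain through hole of diameter 20 mm, 18 mm thick; lies flat, either face up is right. The point is its centre, half-way up; z is its axis.
- start_top (a point): Top centre of the green start button (diameter 32 mm) on a small grey fixed housing; pressed straight down, 6 mm travel, spring return, about 5 N fully down.
- start (a joint): Travel of the start button in m: 0 released, 0.006 fully down.
- spool: Bystander: solder spool, 52 mm diameter, 44 mm high; origin at the centre of its underside.
- pot: Bystander: small amber jar with a blue lid, 44 mm diameter, 50 mm high; origin at the centre of its underside.
- adapter: Bystander: brass and steel connector adapter, 22 mm diameter, 36 mm high; origin at the centre of its underside.
There are look-alikes about, which are no part of the job. Leave any orange, pink or purple look-alike of the part that bears carrier_mid alone.

How it is judged:
On the way, in this order (a step that is already met when the one before it is completed fails the run):
1. the cover lies flat in the tray (horizontal distance between cover_knob and tray below 0.06 m and height (world z) of cover_knob below 0.03 m and angle between cover_knob's own z axis and vertical below 0.12 rad), for 0.2 s.
2. the carrier is fully home in the nest (horizontal distance between carrier_mid and nest below 0.005 m and z of carrier_mid in the frame of nest below 0.0405 m and angle between carrier_mid's own z axis and vertical below 0.05 rad), for 0.2 s.
3. all the spacers are on the shaft (all of step 2 and horizontal distance between each of spacer1_mid, spacer2_mid, spacer3_mid, spacer4_mid and carrier_mid below 0.005 m and z of spacer1_mid in the frame of carrier_mid between -0.022 and 0.012 m and angle between the z axis of each of spacer1_mid, spacer2_mid, spacer3_mid, spacer4_mid and the z axis of carrier_mid, either way round below 0.12 rad and z of spacer2_mid in the frame of carrier_mid between -0.022 and 0.012 m and z of spacer3_mid in the frame of carrier_mid between -0.022 and 0.012 m and z of spacer4_mid in the frame of carrier_mid between -0.022 and 0.012 m), for 0.2 s.
4. the washer lies on the spacers (all of step 3 and horizontal distance between washer_mid and carrier_mid below 0.005 m and z of washer_mid in the frame of carrier_mid between -0.022 and 0.0195 m and angle between the z axis of washer_mid and the z axis of carrier_mid, either way round below 0.12 rad and (distance between washer_mid and spacer1_mid below 0.01 m or distance between washer_mid and spacer2_mid below 0.01 m or distance between washer_mid and spacer3_mid below 0.01 m or distance between washer_mid and spacer4_mid below 0.01 m)), for 0.2 s.
5. the collar sits on the washer (all of step 4 and horizontal distance between collar_mid and carrier_mid below 0.005 m and z of collar_mid in the frame of carrier_mid between -0.022 and 0.0315 m and angle between the z axis of collar_mid and the z axis of carrier_mid, either way round below 0.12 rad and distance between collar_mid and washer_mid below 0.0145 m), for 0.2 s.
6. the start button is pressed (value of joint start above 0.0045 m), for 0.05 s.
At the end, for the whole second after the job is handed in: Cover flat in the tray; carrier home in the nest (under 2.5 mm above its floor, within 5 mm, upright); every spacer present on the shaft, washer on the top one, collar on the washer, flat, within 5 mm of the shaft, gaps under 2.5 mm; button pressed and released; all at rest (all of step 1 and all of step 5 and value of joint start below 0.002 m and linear speed of each of spacer1, spacer2, spacer3, spacer4, washer, collar, carrier, cover below 0.02 m/s); the robot touches nothing.
It fails at once if the solder spool is moved more than 30 mm (distance of spool from where it was at the start of the episode above 0.03 m).
It fails at once if the amber jar is moved more than 30 mm (distance of pot from where it was at the start of the episode above 0.03 m).
It fails at once if the adapter is moved more than 30 mm (distance of adapter from where it was at the start of the episode above 0.03 m).
It fails at once if the start button is pressed before the collar is on the shaft (value of joint start above 0.0045 m and not (horizontal distance between collar_mid and carrier_mid below 0.005 m)).
Of spacer1, spacer2, spacer3, spacer4 only 2 to 4 are there at a start; the rules pass over those that are not, and their reading is None.
At some moment in a run one of spacer1, spacer2, spacer3, spacer4, washer, collar may be knocked a few centimetres aside while the robot is not near it.
It also fails if it takes over 210 s, if anything falls off the work surface, if the arm or the gripper's body presses on something with over 40 N, if the wrist force passes 120 N, or if a joint passes its speed limit or range.

ROBOT

A 7-joint arm with a two-finger parallel gripper is mounted at the origin on the work surface. World frame = base frame: x ahead of the robot, y to its left, z up, the work surface at z = 0. Lengths are in m, angles in rad, forces in N, time in s.
With the tool pointing down it reaches from about 0.35 to 0.9 m from the base axis. Payload 8.1 kg.
Tool frame: the origin (TCP) lies at the very end of the fingers, on their centre line; the grasp point (between the pads) lies 19 mm behind it (arm.grasp_offset is the distance from the TCP to the grasp point, in m); z points along the fingers, y is the direction in which the jaws open and shut (so a half turn about z gives the same grasp; the last joint's range is limited). The gripper opens to 92 mm and grips with 3 to 60 N. Pads are 19 mm wide; open, the fingers measure 130 mm over their backs; the gripper's body (75 mm by 190 mm) begins 47 mm behind the grasp point.
Start: joints at [-1.397, 0.434, 0.025, 1.573, -0.012, 1.134, -0.075], TCP at [0.171, 0.601, 0.227] pointing down, gripper open.
Joint ranges: [-2.62, 2.62], [-0.44, 2.09], [-1.27, 1.32], [0.08, 2.57], [-1.32, 4.46], [0.12, 2], [-2.74, 2.74]. Speed limits (rad/s): [2.22, 2.22, 3.01, 3.01, 3.14, 3.14, 3.14].

INTERFACE

Orientations are given as a rotation vector (axis times angle).
In Python, from cell import arm, eyes, workorder gives the robot as it stands.
- The arm moves only by the shell command python3 -m inch 'ROWS' [FORCE]. ROWS is JSON, a list that holds one entry, the list of rows, each a list of 5 numbers: the closure, from 0 (fully open) to 1 (shut), then the shift along the tool's x, y, z in mm, then the turn about the tool's z in degrees. A call has 1 to 12 rows; each row shifts and turns the pose as measured when the row begins, along the tool's axes as they then stand; what a row does not reach is not made up. A row lasts 1/10 s, in which the tool goes at most 50 mm and 8.59 degrees, less where a joint would pass 70% of its speed; a pose out of reach is approached as far as the arm can. A call with a gripper value outside its range is refused whole. The fingers move at their own pace and stop on an object; FORCE is the grip in N (left out, the last holds). Time passes only in rows, so rows that do not move let the fingers close. It gives the time, the measured TCP pose, the force and the opening at its end, in the units of the state.
- arm.observe(): the state, without advancing time (a new reading comes with each control period).
- eyes.get_image(name): name is "scene" or "top" or "wrist"; returns a dict with "frame" (420x560x3 uint8, blue, green, red), "intrinsics" (3x3 intrinsics, pixels), "rvec" (rotation vector, rad) and "tvec" (3), from world to camera coordinates, as OpenCV has them; the wrist camera has in their place "T_tool_cam" (4x4, takes a point from camera to tool coordinates, whose origin is the TCP and whose axes are the flange's). Camera axes: x right, y down, z forward; pixel columns grow to the right and rows downward; lengths in m; the calibration is good to about 2 mm. A picture is of the moment at which its call begins: read the wrist's pose just before it. There is no depth.
- workorder.sign_off(): hands the job in, once; it reports no verdict.
The state is a dict: "clock": time; "joints": joint angles; "dq": joint speeds; "joint_efforts": joint torques, N m; "position": TCP position; "ee_rot": TCP orientation; "force": force on the tool from outside, world axes, zero at the start; "ft_torque": the same for the moment, N m; "width": opening from 0.0 (shut) to 1.0 (fully open).
Only numpy, scipy, OpenCV 4.12 (cv2) and the standard library are available. Lean on these libraries where they do the work, as an engineer would, in place of code of your own. Each camera call takes 0.05 s, during which the arm holds its last target.

## Working session

There is one attempt and no reset: what is moved stays moved. The work goes in short steps, Python scripts to look and compute and a shell command to move; the robot and the scene stay as the last step left them, time stands still between calls to the robot, and variables do not carry over. Pictures are saved under pics/ and viewed, and the job is handed in when it is done.

```bash
mkdir -p pics; ls; python3 - <<'E'
from cell import arm,eyes
import cv2
s=arm.observe();print(s['clock'],s['position'],s['ee_rot'],s['width'],arm.grasp_offset)
for n in ['scene','top','wrist']:
    r=eyes.get_image(n);cv2.imwrite(f'pics/{n}0.png',r['frame'])
    print(n,r['intrinsics'],r.get('rvec'),r.get('tvec'),r.get('T_tool_cam'))
E
```

```text
pics
0.0 [0.1707174  0.60070735 0.2259418 ] [-4.33557305e-01 -3.11144471e+00  2.44221664e-03] 0.9996835339529099 0.0188
scene [[436.98233991   0.         279.2525495 ]
 [  0.         436.98233991 208.11627164]
 [  0.           0.           1.        ]] [ 1.19708157  2.24301885 -1.07143111] [ 0.32854831 -0.21964445  1.4326203 ] None
top [[394.00353639   0.         281.48047857]
 [  0.         394.00353639 209.49580055]
 [  0.           0.           1.        ]] [ 2.01369132 -2.21911799  0.22207396] [0.02090972 0.50975765 1.11350939] None
wrist [[324.36759855   0.         275.2740732 ]
 [  0.         324.36759855 210.99503572]
 [  0.           0.           1.        ]] None None [[-1.33420379e-03 -9.67163380e-01 -2.54151954e-01  6.72088062e-02]
 [ 9.99998669e-01 -1.52920152e-03  5.69681587e-04  1.13139439e-03]
 [-9.39624724e-04 -2.54150856e-01  9.67164133e-01 -1.57912935e-01]
 [ 0.00000000e+00  0.00000000e+00  0.00000000e+00  1.00000000e+00]]
```

View pics/scene0.png

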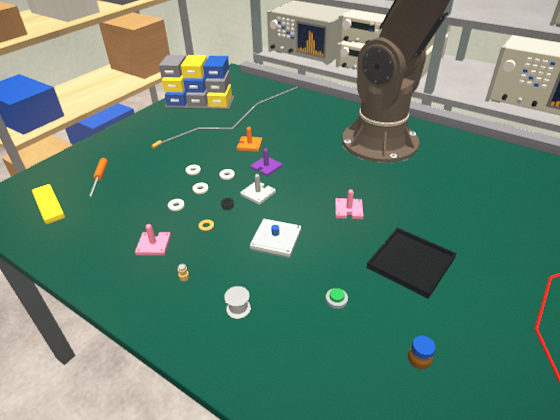

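View pics/top0.png

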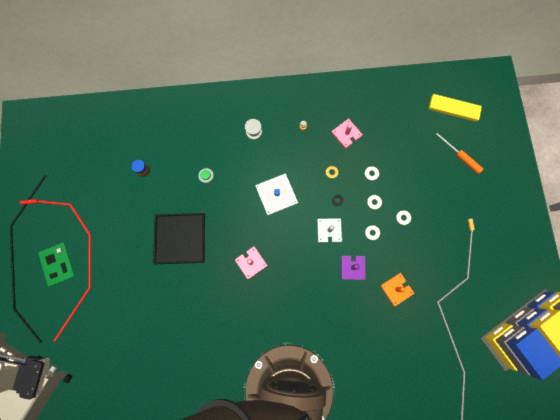

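View pics/wrist0.png

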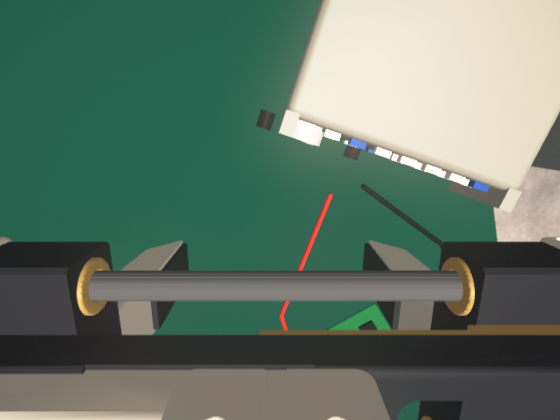

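The top view shows four white spacers at (372,173), (375,202), (404,218) and (373,233). It also shows the washer (332,172), collar (338,200), nest with cover (277,193), tray (180,238) and button (206,175). The look-alikes are pink (347,132) and (251,263), purple (354,267) and orange (398,289). The white/grey plate at (330,230) is the only aluminium one. I'll confirm it in enlarged crops.

```bash
cat > h.py <<'E'
import numpy as np,cv2
from scipy.spatial.transform import Rotation as R
from cell import arm,eyes
np.set_printoptions(precision=4,suppress=True)
def cam(name):
    s=arm.observe();r=eyes.get_image(name);K=np.array(r['intrinsics'])
    if name=='wrist':
        T=np.eye(4);T[:3,:3]=R.from_rotvec(s['ee_rot']).as_matrix();T[:3,3]=s['position']
        T=T@np.array(r['T_tool_cam'])
    else:
        Q=R.from_rotvec(np.ravel(r['rvec'])).as_matrix();T=np.eye(4);T[:3,:3]=Q.T;T[:3,3]=-Q.T@np.ravel(r['tvec'])
    return r['frame'],K,T
def p2w(K,T,u,v,z):
    d=T[:3,:3]@np.linalg.inv(K)@np.array([u,v,1.]);return T[:3,3]+d*(z-T[2,3])/d[2]
def w2p(K,T,p):
    c=T[:3,:3].T@(np.array(p)-T[:3,3]);q=K@c;return q[:2]/q[2]
def go(x,y,z=None,yaw=None,gp=None):
    """print tool-frame shift to reach world xyz; yaw=desired world angle of jaw axis y (deg, mod 180)"""
    s=arm.observe();M=R.from_rotvec(s['ee_rot']).as_matrix();p=np.array(s['position'])
    z=p[2] if z is None else z
    d=M.T@(np.array([x,y,z])-p)*1000
    a=np.degrees(np.arctan2(M[1,1],M[0,1]))
    t=None
    if yaw is not None:
        t=(yaw-a+90)%180-90; t=-t  # tool z down
    print('clock',round(s['clock'],2),'tcp',p,'jaw',round(a,1),'shift',d.round(1),'turn',t,'q7',round(s['joints'][6],2),'w',round(s['width']*92,1),'F',np.array(s['force']).round(1),'tilt',np.degrees(np.arccos(-M[2,2])).round(2))
E
python3 - <<'E'
from h import *
f,K,T=cam('top')
c=f[110:310,230:430];cv2.imwrite('pics/t1.png',cv2.resize(c,None,fx=3,fy=3,interpolation=2))
c=f[140:280,120:320];cv2.imwrite('pics/t2.png',cv2.resize(c,None,fx=4,fy=4,interpolation=2))
for n,u,v,z in [('nestknob',277,192.5,.04),('tray',180,238.5,.018),('carr',330,230,.01),('sp',372,173,.009),('sp',375,202,.009),('sp',404,218,.009),('sp',373,233,.009),('washer',332,172,.006),('collar',338,200,.018),('button',206,175,.03)]: print(n,p2w(K,T,u,v,z))
E
```

```text
nestknob [ 0.5651 -0.0204  0.04  ]
tray [0.4574 0.2825 0.018 ]
carr [ 0.4404 -0.1695  0.01  ]
sp [ 0.6064 -0.3221  0.009 ]
sp [ 0.5135 -0.318   0.009 ]
sp [ 0.4554 -0.3989  0.009 ]
sp [ 0.4188 -0.2982  0.009 ]
washer [ 0.6227 -0.1986  0.006 ]
collar [ 0.5289 -0.204   0.018 ]
button [0.6438 0.1912 0.03  ]
```

View pics/t1.png

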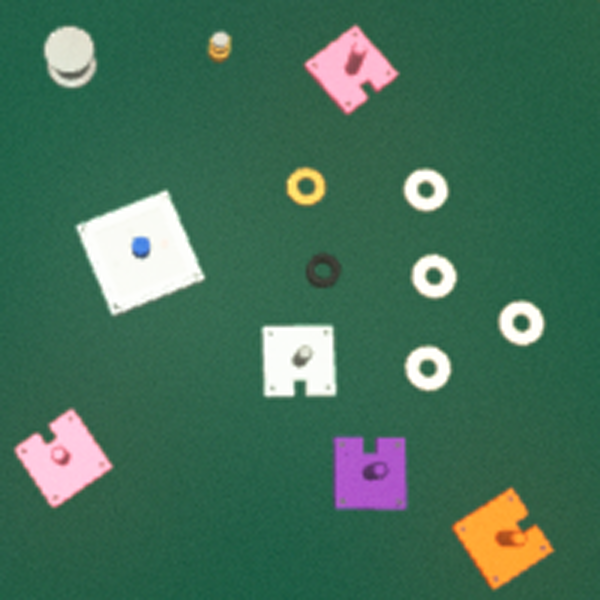

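View pics/t2.png

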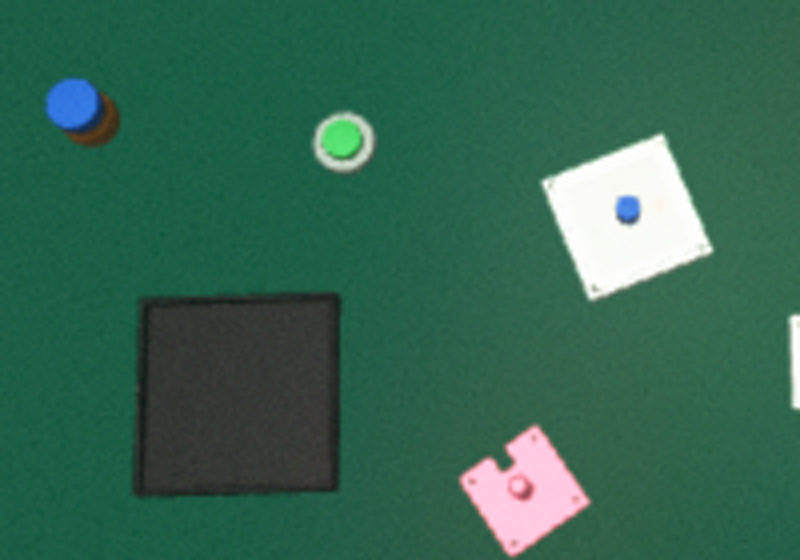

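The only uncoloured carrier is at (330,230) in top0. It has an aluminium/white plate and steel shaft, with its notch towards image-down. The others are pink, purple and orange look-alikes. I'm moving over the cover knob first.

```bash
python3 - <<'E'
from h import *
f,K,T=cam('top')
print(T[:3,3])
pts=np.array([(543,183),(663,135),(712,250),(590,299)])/4.+[120,140]
w=np.array([p2w(K,T,u,v,.02)[:2] for u,v in pts]);print(w,w.mean(0))
e=(w[1]-w[0]+w[2]-w[3]);print('nest edge ang',np.degrees(np.arctan2(e[1],e[0])),np.linalg.norm(e)/2)
pts=np.array([(263,326),(335,326),(335,396),(263,396)])/3.+[230,110]
w=np.array([p2w(K,T,u,v,.01)[:2] for u,v in pts]);print(w,w.mean(0))
e=(w[1]-w[0]+w[2]-w[3]);print('carr edge ang',np.degrees(np.arctan2(e[1],e[0])),np.linalg.norm(e)/2)
go(.565,-.020,.2,68)
E
```

```text
[ 0.2772 -0.0084  1.193 ]
[[ 0.5977  0.0425]
 [ 0.6269 -0.0532]
 [ 0.5326 -0.0813]
 [ 0.5037  0.0146]] [ 0.5652 -0.0194]
nest edge ang -73.1405620610776 0.10012356924099775
[[ 0.4787 -0.1364]
 [ 0.4716 -0.2092]
 [ 0.4008 -0.2001]
 [ 0.4078 -0.1281]] [ 0.4397 -0.1684]
carr edge ang -95.56295483649829 0.07272724980031867
clock 0.25 tcp [0.1708 0.601  0.2264] jaw 74.1 shift [-549.  -489.5   26.7] turn 6.134988161423067 q7 -0.08 w 92.0 F [-0.8  0.9 -0.6] tilt 0.04
```

```bash
python3 -m inch '[[[0,-36,-32,1,0],[0,-36,-32,1,0],[0,-36,-32,1,0],[0,-36,-32,1,0],[0,-36,-32,1,0],[0,-36,-32,1,0],[0,-36,-32,1,0],[0,-36,-32,1,0],[0,-36,-32,1,0],[0,-36,-32,1,0],[0,-36,-32,1,0],[0,-36,-32,1,0]]]' 20; python3 -c "
from h import *
go(.565,-.020,.2,74)"
```

```text
clock: 1.45
position: [0.4885, 0.1038, 0.2124]
ee_rot: [-0.411, -3.114, -0.008]
force: [0.8, 1.5, 0.9]
width: 0.998
clock 1.45 tcp [0.4885 0.1038 0.2124] jaw 75.0 shift [-106.   -99.8   11.8] turn 0.9502026651031201 q7 1.09 w 91.8 F [0.8 1.5 0.9] tilt 0.3
```

```bash
python3 -m inch '[[[0,-35,-33,4,0],[0,-35,-33,4,0],[0,-36,-34,4,0],[0,0,0,0,0],[0,0,0,0,0]]]'; python3 - <<'E'
from h import *
go(.565,-.020,.2,74)
f,K,T=cam('wrist');cv2.imwrite('pics/w1.png',f)
print(w2p(K,T,[.565,-.02,.044]))
E
```

```text
clock: 1.95
position: [0.5688, -0.0323, 0.1998]
ee_rot: [0.426, 3.109, 0.004]
force: [0.1, 1.1, -0.5]
width: 0.999
clock 1.95 tcp [ 0.5688 -0.0323  0.1998] jaw 74.4 shift [ 7.  10.8 -0.2] turn 0.4053157076314591 q7 1.42 w 91.9 F [ 0.1  1.1 -0.5] tilt 0.23
[284.4645 188.6387]
```

View pics/w1.png

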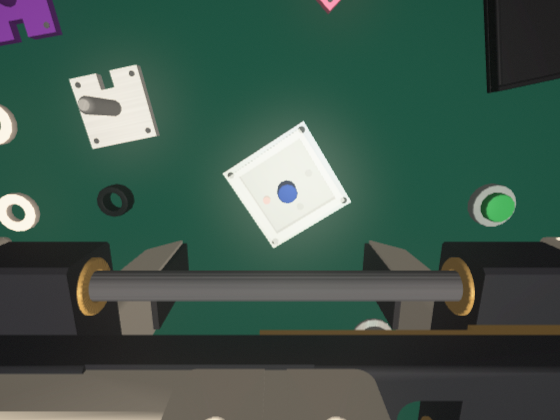

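The wrist view shows the knob at (287,192). The red pin shows faintly through the cover at (267,200), and the dark discs at about (308,173) and (300,207). I'm enlarging and measuring.

```bash
python3 - <<'E'
from h import *
f,K,T=cam('wrist')
c=f[110:260,210:360];cv2.imwrite('pics/w1c.png',cv2.resize(c,None,fx=4,fy=4,interpolation=2))
k=p2w(K,T,287.5,192,.044);print('knob',k)
pts=[(223,175),(304,122),(351,200),(275,247)]
w=np.array([p2w(K,T,u,v,.016)[:2] for u,v in pts]);print(w,w.mean(0))
e=(w[1]-w[0]+w[2]-w[3]);print('nest edge ang',np.degrees(np.arctan2(e[1],e[0])),np.linalg.norm(e)/2)
print('pin',p2w(K,T,267,200,.014))
go(k[0],k[1],.023)
E
```

```text
knob [ 0.5691 -0.0186  0.044 ]
[[ 0.5387 -0.08  ]
 [ 0.5095  0.016 ]
 [ 0.602   0.0447]
 [ 0.6319 -0.049 ]] [ 0.5705 -0.0171]
nest edge ang 107.29865324690601 0.0993390779932989
pin [ 0.5778 -0.0428  0.014 ]
clock 2.05 tcp [ 0.5685 -0.0316  0.2001] jaw 74.5 shift [  3.5  12.1 177.1] turn None q7 1.42 w 92.3 F [ 0.3 -0.   0.7] tilt 0.25
```

View pics/w1c.png

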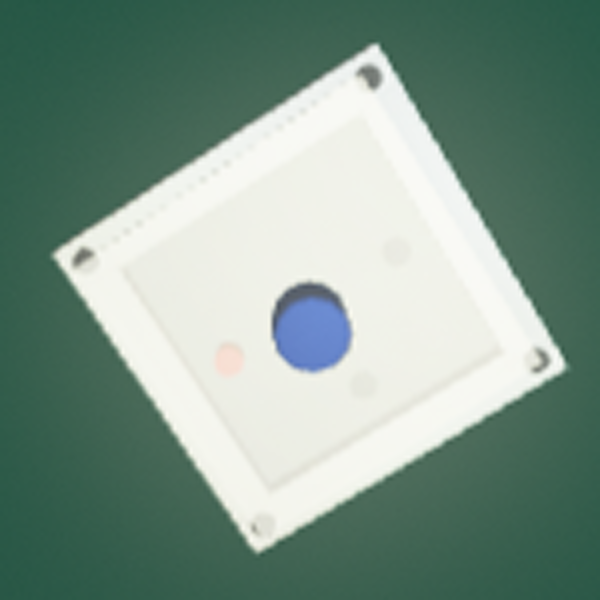

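The pin is on the nest's side at world direction about -73°. Descending to the knob.

```bash
python3 -m inch '[[[0,3,12,0,0],[0,0,0,40,0],[0,0,0,40,0],[0,0,0,30,0],[0,0,0,0,0],[0,0,0,0,0]]]'; python3 - <<'E'
from h import *
go(.5691,-.0186,.0235)
f,K,T=cam('wrist');cv2.imwrite('pics/w2.png',f)
print(w2p(K,T,[.5691,-.0186,.044]))
E
```

```text
clock: 2.65
position: [0.5698, -0.0034, 0.0903]
ee_rot: [0.399, 3.108, 0.015]
force: [1.1, -0.1, 0.1]
width: 0.999
clock 2.65 tcp [ 0.5698 -0.0034  0.0903] jaw 75.4 shift [ -2.7 -15.6  66.7] turn None q7 1.44 w 91.9 F [ 1.1 -0.1  0.1] tilt 0.72
[250.3206 234.9292]
```

View pics/w2.png

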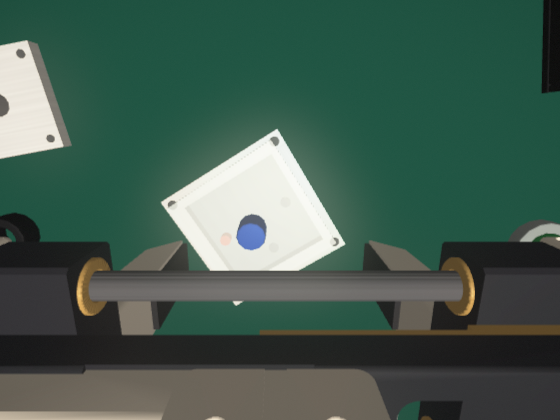

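```bash
python3 -m inch '[[[0,-2,-11,20,0],[0,0,0,0,0],[0,0,0,0,0],[0,0,0,0,0]]]'; python3 - <<'E'
from h import *
go(.5691,-.0186,.0235)
E
```

```text
clock: 3.1
position: [0.5732, -0.0113, 0.0771]
ee_rot: [0.393, 3.1, 0.021]
force: [-0.0, 0.1, -0.8]
width: 0.999
clock 3.1 tcp [ 0.5732 -0.0113  0.0771] jaw 75.6 shift [ 2.9 -8.9 53.4] turn None q7 1.47 w 91.9 F [-0.   0.1 -0.8] tilt 1.24
```

```bash
python3 -m inch '[[[0,0,0,0,0]]]' >/dev/null; python3 -c "
from h import *
go(.5691,-.0186,.0235)"; python3 -m inch '[[[0,3,-9,15,0]]]'>/dev/null; python3 -c "
from h import *
go(.5691,-.0186,.0235)"; python3 -m inch '[[[0,0,0,0,0]]]'>/dev/null; python3 -c "
from h import *
go(.5691,-.0186,.0235)"
```

```text
clock 3.2 tcp [ 0.5739 -0.0108  0.0783] jaw 75.6 shift [ 3.6 -9.6 54.6] turn None q7 1.47 w 92.2 F [-0.6  0.6 -0.5] tilt 1.33
clock 3.3 tcp [ 0.5716 -0.0171  0.0653] jaw 75.7 shift [ 2.9 -2.9 41.7] turn None q7 1.49 w 92.1 F [-0.1 -0.6 -0.7] tilt 1.62
clock 3.4 tcp [ 0.5703 -0.0179  0.0647] jaw 75.6 shift [ 1.8 -1.8 41.2] turn None q7 1.49 w 92.1 F [ 0.3 -0.3  0.6] tilt 1.51
```

```bash
sed -i "s/,'tilt'.*$/,'toolz(mrad)',(M[:2,2]*1000).round(0))/" h.py; python3 -m inch '[[[0,2,-2,14,0],[0,0,0,12,0],[0,0,0,10,0],[0,0,0,0,0]]]' >/dev/null; python3 -c "
from h import *
go(.5691,-.0186,.0235)"
```

```text
clock 3.8 tcp [ 0.5713 -0.0171  0.0298] jaw 75.7 shift [ 1.9 -2.1  6.2] turn None q7 1.51 w 91.6 F [-0.6 -0.3 -0.2] toolz(mrad) [27. 14.]
```

```bash
python3 -m inch '[[[0,2,-2,5,0],[0,0,0,0,0],[1,0,0,0,0],[1,0,0,0,0],[1,0,0,0,0],[1,0,0,0,0],[1,0,0,0,0]]]' 20; python3 -c "
from h import *
go(.5691,-.0186,.0235)"
```

```text
clock: 4.5
position: [0.5701, -0.0183, 0.0257]
ee_rot: [0.388, 3.09, 0.028]
force: [0.7, -0.4, -0.8]
width: 0.614
clock 4.5 tcp [ 0.5701 -0.0183  0.0257] jaw 75.7 shift [ 1.  -0.6  2.2] turn None q7 1.52 w 56.5 F [ 0.7 -0.4 -0.8] toolz(mrad) [29. 14.]
```

```bash
python3 -m inch '[[[1,0,0,0,0],[1,0,0,0,0],[1,0,0,0,0],[1,0,0,0,0],[1,0,0,0,0],[1,0,0,0,0],[1,0,0,0,0]]]'; python3 -m inch '[[[1,0,0,-15,0],[1,0,0,-30,0],[1,0,0,-30,0],[1,0,0,0,0]]]'; python3 - <<'E'
from h import *
f,K,T=cam('wrist');cv2.imwrite('pics/w3.png',f)
go(.4574,.2825,.12)
E
```

```text
clock: 5.2
position: [0.5702, -0.0183, 0.0259]
ee_rot: [0.388, 3.09, 0.028]
force: [-0.1, 0.8, -0.1]
width: 0.212
clock: 5.6
position: [0.5667, -0.0195, 0.1018]
ee_rot: [0.389, 3.094, 0.026]
force: [0.4, -0.0, -1.0]
width: 0.208
clock 5.65 tcp [ 0.5657 -0.0193  0.1001] jaw 75.7 shift [179.2 265.9 -18.2] turn None q7 1.48 w 19.0 F [ 0.4 -1.  -1.3] toolz(mrad) [23. 14.]
```

View pics/w3.png

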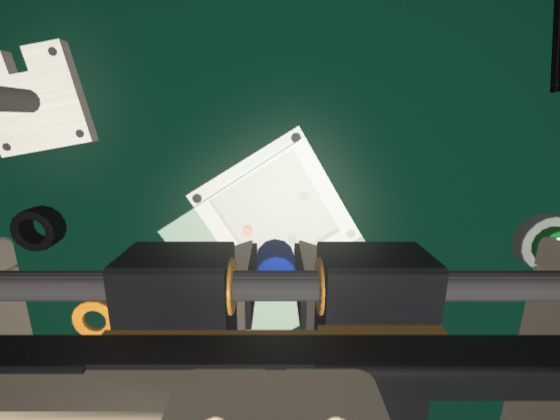

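```bash
python3 -m inch '[[[1,22,33,0,0],[1,22,33,0,0],[1,22,33,0,0],[1,22,33,0,0],[1,22,33,0,0],[1,22,33,0,0],[1,20,30,0,0],[1,15,20,0,0],[1,0,0,0,0],[1,0,0,0,0]]]'; python3 - <<'E'
from h import *
f,K,T=cam('wrist');cv2.imwrite('pics/w4.png',f)
go(.4574,.2825,.03)
E
```

```text
clock: 6.65
position: [0.4568, 0.2702, 0.0912]
ee_rot: [0.393, 3.104, 0.013]
force: [-0.4, 0.1, -1.0]
width: 0.207
clock 6.7 tcp [0.4567 0.2702 0.0912] jaw 75.5 shift [ 3.1 11.5 61.2] turn None q7 0.87 w 19.7 F [-0.3  1.2 -0.8] toolz(mrad) [13.  7.]
```

View pics/w4.png

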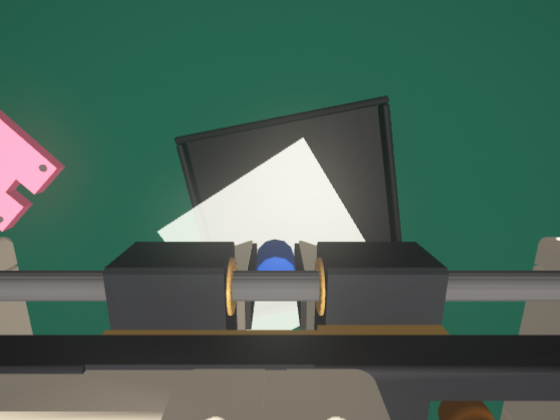

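```bash
python3 - <<'E'
from h import *
f,K,T=cam('wrist')
a=p2w(K,T,178,140,.018);b=p2w(K,T,386,99,.018);print(a,b,np.linalg.norm(a-b))
d=(b-a)/np.linalg.norm(b-a); n=np.array([-d[1],d[0],0]); 
for s in (1,-1): print((a+b)/2+s*n*.075)
f,K,T=cam('top')
pts=np.array([(141,299),(339,294),(337,489),(136,494)])/4.+[120,140]
w=np.array([p2w(K,T,u,v,.018)[:2] for u,v in pts]);print(w.mean(0))
E
```

```text
[0.3853 0.2211 0.018 ] [0.3948 0.3654 0.018 ] 0.14462515017620559
[0.3152 0.2982 0.018 ]
[0.4649 0.2883 0.018 ]
[0.4584 0.2837]
```

```bash
python3 -m inch '[[[1,3,7,0,7],[1,0,8,0,7],[1,0,0,0,7],[1,0,0,20,0],[1,0,0,0,0],[1,0,0,0,0]]]'; python3 - <<'E'
from h import *
f,K,T=cam('wrist');cv2.imwrite('pics/w5.png',f)
go(.462,.286,.015)
E
```

```text
clock: 7.4
position: [0.4644, 0.2764, 0.072]
ee_rot: [0.998, 2.964, 0.015]
force: [-0.2, 0.2, -0.3]
width: 0.209
clock 7.45 tcp [0.4642 0.2763 0.072 ] jaw 52.8 shift [ 8.2  5.7 57. ] turn None q7 0.56 w 19.3 F [-0.5 -0.6 -1.4] toolz(mrad) [16.  5.]
```

View pics/w5.png

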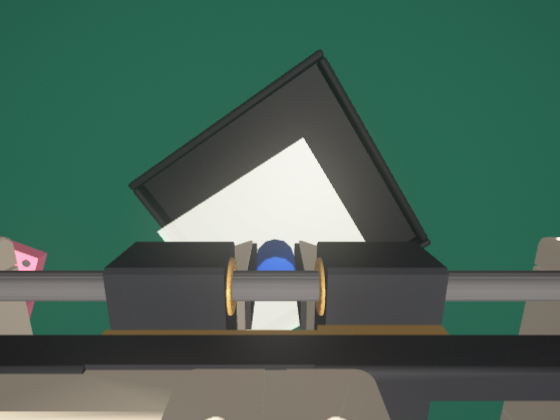

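```bash
python3 -m inch '[[[1,8,6,20,0],[1,0,0,15,0],[1,0,0,10,0],[1,0,0,6,0],[1,0,0,0,0]]]'; python3 - <<'E'
from h import *
go(.462,.286,.015)
E
```

```text
clock: 7.95
position: [0.4651, 0.2858, 0.0227]
ee_rot: [1.0, 2.961, 0.022]
force: [0.1, 0.2, -0.3]
width: 0.211
clock 7.95 tcp [0.4651 0.2858 0.0227] jaw 52.7 shift [ 2.7 -1.9  7.7] turn None q7 0.58 w 19.4 F [ 0.1  0.2 -0.3] toolz(mrad) [20.  8.]
```

Lowering the last bit, opening partly, and rising.

```bash
python3 -m inch '[[[1,0,0,5,0],[1,0,0,2,0],[1,0,0,1,0],[1,0,0,0,0]]]'; python3 -m inch '[[[0.6,0,0,0,0],[0.6,0,0,0,0],[0.6,0,0,0,0],[0.6,0,0,0,0],[0.5,0,0,-8,0],[0.5,0,0,-25,0],[0,0,0,-40,0],[0,0,0,-40,0],[0,0,0,-30,0],[0,0,0,0,0]]]'; python3 - <<'E'
from h import *
f,K,T=cam('wrist');cv2.imwrite('pics/w6.png',f)
go(.44,-.169,.2)
E
```

```text
clock: 8.35
position: [0.4663, 0.286, 0.0156]
ee_rot: [1.001, 2.96, 0.024]
force: [0.6, 0.0, -0.9]
width: 0.213
clock: 9.35
position: [0.4631, 0.2839, 0.1664]
ee_rot: [1.002, 2.959, 0.023]
force: [1.1, 0.2, -0.3]
width: 0.798
clock 9.4 tcp [0.4624 0.2836 0.1647] jaw 52.6 shift [-257.5 -372.5  -39. ] turn None q7 0.47 w 77.5 F [ 0.7  0.4 -0.7] toolz(mrad) [19.  7.]
```

View pics/w6.png

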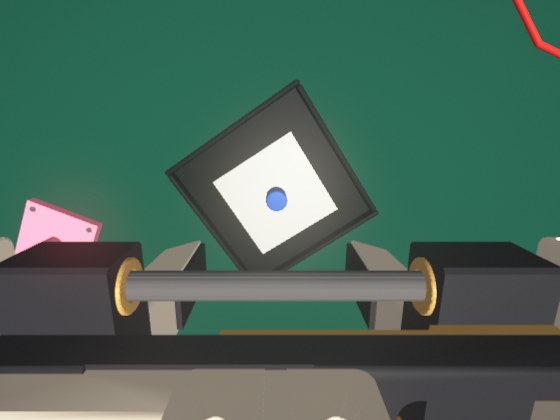

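The cover lies flat in the tray, knob at (276,200). Moving over the carrier.

```bash
python3 -m inch '[[[0,-26,-37,-3,0],[0,-26,-37,-3,0],[0,-26,-37,-3,0],[0,-26,-37,-3,0],[0,-26,-37,-3,0],[0,-26,-37,-3,0],[0,-26,-37,-3,0],[0,-26,-37,-3,0],[0,-24,-37,-3,0],[0,-10,-15,-3,0],[0,0,0,0,0],[0,0,0,0,0]]]' >/dev/null;  python3 -m inch '[[[0,0,0,0,8],[0,0,0,0,8],[0,0,0,0,8],[0,0,0,0,8],[0,0,0,0,8],[0,0,0,0,8],[0,0,0,0,8],[0,0,0,0,8],[0,0,0,0,8],[0,0,0,0,8],[0,0,0,0,5],[0,0,0,0,0]]]' >/dev/null; python3 - <<'E'
from h import *
go(.44,-.169,.2,-37.4)
f,K,T=cam('wrist');cv2.imwrite('pics/w7.png',f)
E
```

```text
clock 11.8 tcp [ 0.434  -0.1304  0.176 ] jaw -34.0 shift [-28.5  26.2 -24.6] turn 3.4064127896655805 q7 0.01 w 92.1 F [ 0.4 -0.   0.9] toolz(mrad) [-7. 14.]
```

View pics/w7.png

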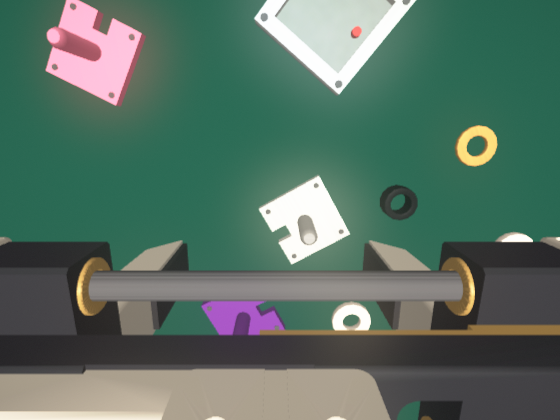

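The carrier corners are at (320,177), (349,234), (291,263) and (260,209), with the notch at the left edge (278,232). The red pin is visible at (356,32).

```bash
python3 - <<'E'
from h import *
f,K,T=cam('wrist')
cv2.imwrite('pics/w7c.png',cv2.resize(f[160:280,240:400],None,fx=5,fy=5,interpolation=2))
w=np.array([p2w(K,T,u,v,.01)[:2] for u,v in [(320,177),(349,234),(291,263),(260,209)]]);print(w,w.mean(0))
e=(w[1]-w[0]+w[2]-w[3]);print(np.degrees(np.arctan2(e[1],e[0])),np.linalg.norm(e)/2)
print('shafttop',p2w(K,T,309.5,237,.064)); print('pin',p2w(K,T,356,32,.014))
go(w.mean(0)[0],w.mean(0)[1],.1)
E
```

```text
[[ 0.4814 -0.1365]
 [ 0.4749 -0.2043]
 [ 0.4064 -0.1981]
 [ 0.4125 -0.1303]] [ 0.4438 -0.1673]
-95.36544204833139 0.06805952843534153
shafttop [ 0.4446 -0.166   0.064 ]
pin [ 0.5767 -0.0433  0.014 ]
clock 11.9 tcp [ 0.434  -0.1308  0.1762] jaw -33.8 shift [-25.5  29.5  75.6] turn None q7 0.01 w 91.8 F [-0.   0.6  0.1] toolz(mrad) [-7. 14.]
```

View pics/w7c.png

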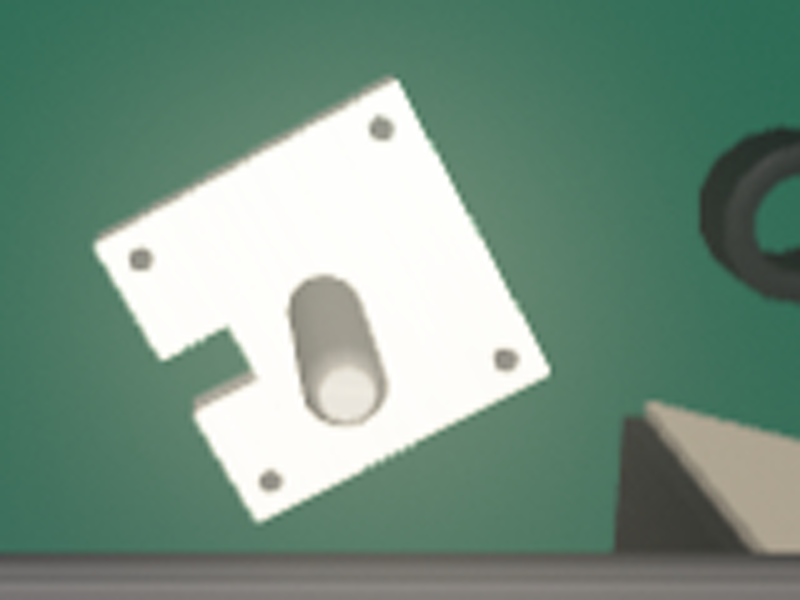

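```bash
python3 -m inch '[[[0,-25,29,10,0],[0,0,0,20,0],[0,0,0,20,0],[0,0,0,0,0],[0,0,0,0,0]]]' >/dev/null; python3 - <<'E'
from h import *
go(.444,-.167,.03)
E
```

```text
clock 12.4 tcp [ 0.4459 -0.164   0.124 ] jaw -32.6 shift [-4.5  1.3 93.9] turn None q7 0.2 w 91.9 F [ 0.7  0.1 -0.5] toolz(mrad) [-7. 16.]
```

```bash
python3 -m inch '[[[0,-4,1,25,0],[0,0,0,20,0],[0,0,0,20,0],[0,0,0,12,0],[0,0,0,0,0],[0,0,0,0,0]]]' >/dev/null; python3 - <<'E'
from h import *
go(.444,-.167,.03)
f,K,T=cam('wrist');cv2.imwrite('pics/w8.png',f);print(w2p(K,T,[.444,-.167,.064]))
E
```

```text
clock 13.0 tcp [ 0.4486 -0.1655  0.0498] jaw -32.1 shift [-4.  -3.  19.8] turn None q7 0.35 w 92.0 F [ 0.5 -0.5  0.1] toolz(mrad) [ 1. 16.]
[267.7969 281.3803]
```

View pics/w8.png

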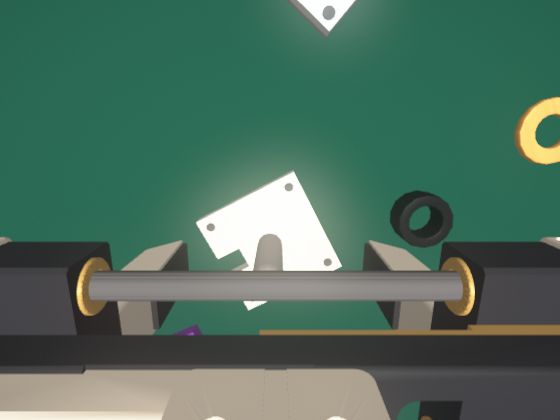

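```bash
python3 -m inch '[[[0,-4,-3,10,0],[0,0,0,8,0],[0,0,0,0,0],[1,0,0,0,0],[1,0,0,0,0],[1,0,0,0,0],[1,0,0,0,0],[1,0,0,0,0],[1,0,0,0,0],[1,0,0,0,0],[1,0,0,0,0],[1,0,0,0,0]]]' 35; python3 - <<'E'
from h import *
go(.444,-.167,.03)
E
python3 -m inch '[[[1,0,0,0,0],[1,0,0,0,0],[1,0,0,0,0],[1,0,0,0,0],[1,0,0,0,0]]]'; python3 - <<'E'
from h import *
go(.444,-.167,.03)
f,K,T=cam('wrist');cv2.imwrite('pics/w9.png',f)
E
```

```text
clock: 14.25
position: [0.4454, -0.1674, 0.0325]
ee_rot: [-2.738, -1.517, -0.019]
force: [0.2, 0.1, 0.2]
width: 0.263
clock 14.25 tcp [ 0.4454 -0.1674  0.0325] jaw -32.0 shift [-0.4 -1.4  2.5] turn None q7 0.39 w 24.2 F [0.2 0.1 0.2] toolz(mrad) [ 5. 16.]
clock: 14.75
position: [0.4447, -0.167, 0.0324]
ee_rot: [-2.737, -1.516, -0.019]
force: [-0.6, 0.9, 1.6]
width: 0.162
clock 14.75 tcp [ 0.4447 -0.167   0.0324] jaw -32.0 shift [-0.4 -0.6  2.4] turn None q7 0.39 w 14.9 F [-0.6  0.9  1.6] toolz(mrad) [ 4. 17.]
```

View pics/w9.png

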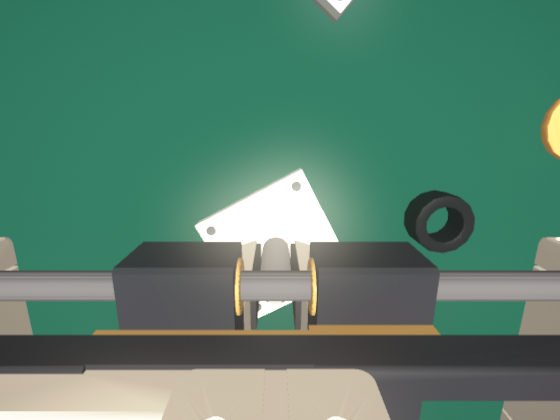

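```bash
python3 -m inch '[[[1,0,0,-20,0],[1,0,0,-30,0],[1,0,0,-30,0],[1,0,0,-5,-8],[1,0,0,0,-8],[1,0,0,0,-8],[1,0,0,0,-8],[1,0,0,0,-8],[1,0,0,0,-8],[1,0,0,0,-8],[1,0,0,0,-8]]]'>/dev/null; python3 -m inch '[[[1,0,0,0,-8],[1,0,0,0,-8],[1,0,0,0,-8],[1,0,0,0,-8],[1,0,0,0,-8],[1,0,0,0,0]]]'; python3 - <<'E'
from h import *
go(.569,-.0178,.12,80.7)
E
```

```text
clock: 16.5
position: [0.4392, -0.167, 0.116]
ee_rot: [-0.378, -3.111, -0.024]
force: [-0.2, 0.1, -3.3]
width: 0.162
clock 16.5 tcp [ 0.4392 -0.167   0.116 ] jaw 76.1 shift [-90.3 176.   -2.3] turn -4.557766799626563 q7 1.8 w 14.9 F [-0.2  0.1 -3.3] toolz(mrad) [-6. 16.]
```

```bash
python3 -m inch '[[[1,-18,35,0,-1],[1,-18,35,0,-1],[1,-18,35,0,-1],[1,-18,35,0,-1],[1,-10,20,0,0],[1,0,0,0,0],[1,0,0,0,0]]]'; python3 - <<'E'
from h import *
go(.569,-.0178,.12,80.7)
f,K,T=cam('wrist');cv2.imwrite('pics/w10.png',f)
f,K,T=cam('scene');cv2.imwrite('pics/s10.png',f)
E
```

```text
clock: 17.2
position: [0.5561, -0.0245, 0.115]
ee_rot: [-0.32, -3.114, -0.023]
force: [-1.1, -1.3, -3.1]
width: 0.168
clock 17.2 tcp [ 0.5561 -0.0245  0.115 ] jaw 78.3 shift [-11.2   9.3  -5. ] turn -2.429999511541027 q7 1.53 w 15.5 F [-1.1 -1.3 -3.1] toolz(mrad) [-10.  16.]
```

View pics/w10.png

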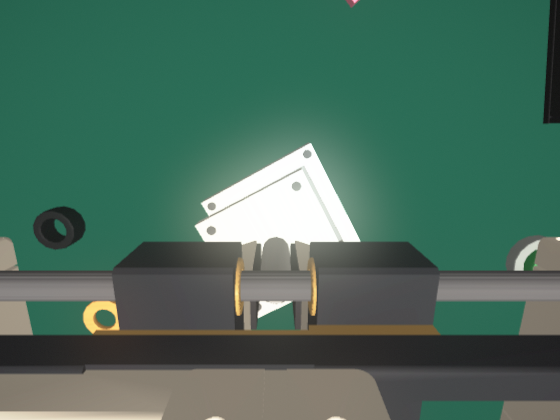

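View pics/s10.png

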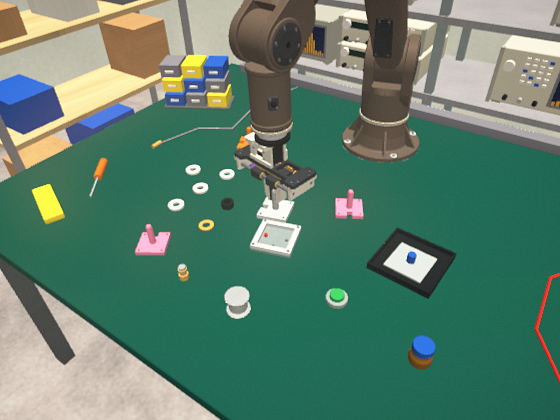

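```bash
python3 - <<'E'
from h import *
f,K,T=cam('wrist')
c=f[130:250,180:380];cv2.imwrite('pics/w10c.png',cv2.resize(c,None,fx=4,fy=4,interpolation=2))
E
```

```text
(no output)
```

View pics/w10c.png

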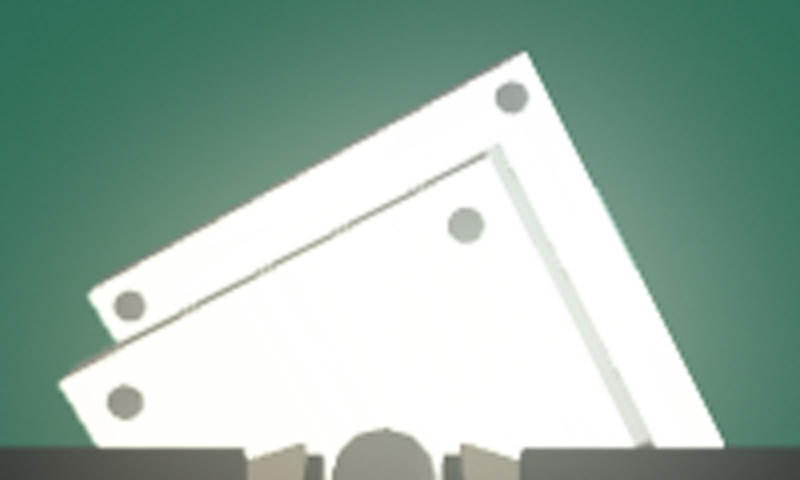

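```bash
python3 - <<'E'
from h import *
f,K,T=cam('wrist');s=arm.observe();zc=s['position'][2]-.0324+.01
q=lambda u,v,z:p2w(K,T,180+u/4,130+v/4,z)[:2]
A,B=q(90,295,.016),q(525,53,.016);C,D=q(60,383,zc),q(490,150,zc)
def cen(A,B,L):
    e=(B-A)/np.linalg.norm(B-A);
    n=np.array([e[1],-e[0]]);
    n=n if n@(np.array([.57,-.02])-A)>0 else -n
    return (A+B)/2+n*L/2,np.degrees(np.arctan2(e[1],e[0])),np.linalg.norm(B-A)
N=cen(A,B,.1);P=cen(C,D,.07);print(N,P)
d=N[0]-P[0];p=np.array(s['position']);print(p, P[0]-p[:2])
go(p[0]+d[0],p[1]+d[1],.07)
E
```

```text
(array([ 0.5705, -0.0173]), np.float64(107.05838207989414), np.float64(0.09965724297997262)) (array([ 0.5588, -0.0237]), np.float64(106.72621696840285), np.float64(0.07024778614927416))
[ 0.5558 -0.0259  0.1155] [0.0031 0.0022]
clock 17.4 tcp [ 0.5558 -0.0259  0.1155] jaw 78.2 shift [-10.6   8.1  45.5] turn None q7 1.53 w 15.3 F [ 0.4 -0.3 -3. ] toolz(mrad) [-9. 16.]
```

```bash
python3 -m inch '[[[1,-9,7,12,0],[1,0,0,12,0],[1,0,0,10,0],[1,0,0,0,0],[1,0,0,0,0]]]'; python3 - <<'E'
from h import *
f,K,T=cam('wrist')
go(.569,-.018,.07)
c=f[130:250,180:380];cv2.imwrite('pics/w11c.png',cv2.resize(c,None,fx=4,fy=4,interpolation=2))
E
```

```text
clock: 17.9
position: [0.5652, -0.0224, 0.0777]
ee_rot: [-0.328, -3.112, -0.022]
force: [0.4, -0.1, -3.7]
width: 0.167
clock 17.95 tcp [ 0.565  -0.0223  0.0777] jaw 78.0 shift [-3.1  4.9  7.7] turn None q7 1.54 w 15.4 F [-0.5  0.5 -3.1] toolz(mrad) [-11.  16.]
```

View pics/w11c.png

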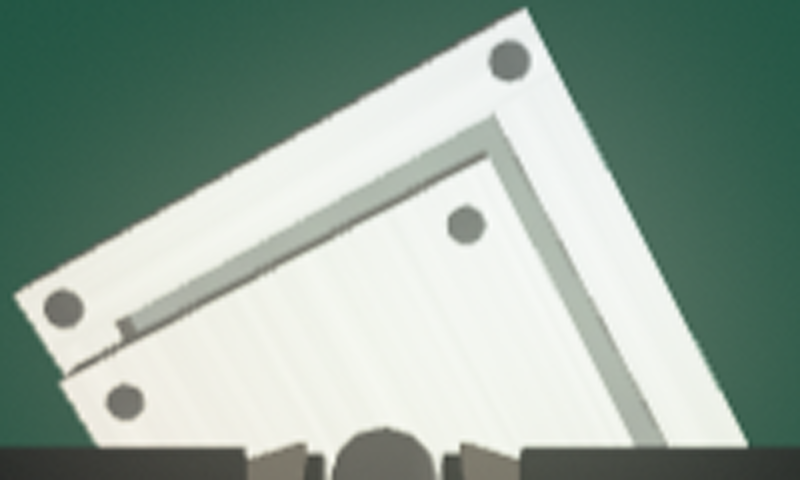

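```bash
cat >> h.py <<'E'
def rel(A,B,C,D,zt=-.0224,box=(180,130,4)):
    f,K,T=cam('wrist');s=arm.observe();zc=s['position'][2]+zt
    q=lambda p,z:p2w(K,T,box[0]+p[0]/box[2],box[1]+p[1]/box[2],z)[:2]
    def cen(A,B,L):
        e=(B-A)/np.linalg.norm(B-A);n=np.array([e[1],-e[0]]);n=n if n@(np.array([.57,-.02])-A)>0 else -n
        return (A+B)/2+n*L/2,np.degrees(np.arctan2(e[1],e[0])),np.linalg.norm(B-A)
    N=cen(q(A,.016),q(B,.016),.1);P=cen(q(C,zc),q(D,zc),.07);print(N,P)
    d=N[0]-P[0];p=np.array(s['position']);go(p[0]+d[0],p[1]+d[1])
E
python3 -c "
from h import *
rel((15,295),(526,8),(60,383),(487,153))"
```

```text
(array([ 0.5702, -0.0169]), np.float64(106.81539145472951), np.float64(0.0999722074006875)) (array([ 0.5682, -0.0207]), np.float64(106.28737347412482), np.float64(0.06960964715666339))
clock 18.0 tcp [ 0.5653 -0.0223  0.0781] jaw 78.0 shift [-1.2  4.2  0. ] turn None q7 1.54 w 15.1 F [ 0.8  0.5 -4.1] toolz(mrad) [-10.  16.]
```

```bash
python3 -m inch '[[[1,-1,4,8,0],[1,0,0,8,0],[1,0,0,3,0],[1,0,0,0,0],[1,0,0,0,0]]]'; python3 - <<'E'
from h import *
f,K,T=cam('wrist')
go(.569,-.018,.07)
c=f[130:250,180:380];cv2.imwrite('pics/w12c.png',cv2.resize(c,None,fx=4,fy=4,interpolation=2))
E
```

```text
clock: 18.5
position: [0.5676, -0.0176, 0.0582]
ee_rot: [-0.328, -3.114, -0.023]
force: [0.3, -1.0, -3.9]
width: 0.165
clock 18.55 tcp [ 0.5676 -0.0176  0.0582] jaw 78.0 shift [ -1.3   0.1 -11.8] turn None q7 1.55 w 15.0 F [-0.  -0.3 -3.6] toolz(mrad) [-9. 16.]
```

View pics/w12c.png

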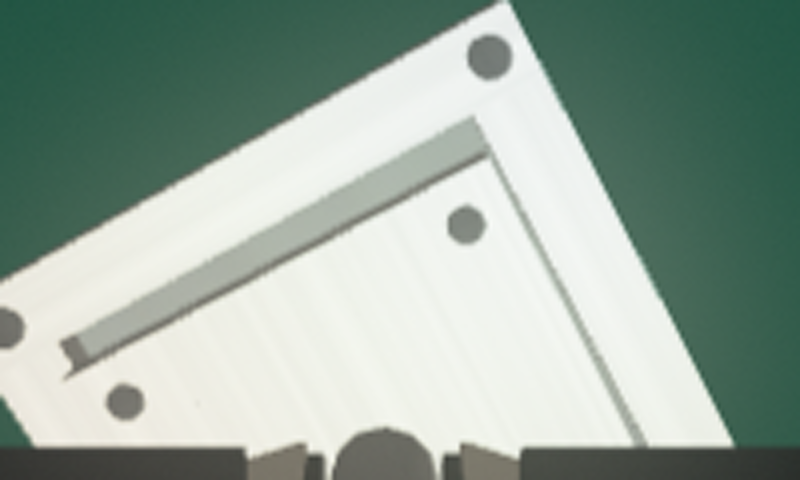

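```bash
sed -i 's/box=(180,130,4)):/box=(180,130,4),L=.075):/; s/q(B,.016),.1)/q(B,.016),L)/' h.py
python3 -c "
from h import *
rel((60,344),(474,117),(63,379),(488,154))"
```

```text
(array([ 0.5709, -0.017 ]), np.float64(106.57541018213274), np.float64(0.07469726264554655)) (array([ 0.5708, -0.0159]), np.float64(105.90371796585171), np.float64(0.06904168499961555))
clock 18.6 tcp [ 0.5677 -0.0176  0.0583] jaw 78.0 shift [-0.3 -1.1 -0. ] turn None q7 1.55 w 15.6 F [-0.5 -0.5 -2.9] toolz(mrad) [-8. 16.]
```

```bash
python3 -m inch '[[[1,0,-1,6,-1],[1,0,0,5,0],[1,0,0,3,0],[1,0,0,0,0]]]'; python3 - <<'E'
from h import *
f,K,T=cam('wrist')
go(.569,-.018,.0385)
c=f[130:250,180:380];cv2.imwrite('pics/w13c.png',cv2.resize(c,None,fx=4,fy=4,interpolation=2))
E
```

```text
clock: 19.0
position: [0.5676, -0.0187, 0.0434]
ee_rot: [-0.298, -3.118, -0.024]
force: [-0.1, 0.2, -2.5]
width: 0.168
clock 19.05 tcp [ 0.5677 -0.0187  0.0436] jaw 79.1 shift [-1.2  0.8  5.1] turn None q7 1.57 w 15.3 F [-0.5 -0.5 -3.1] toolz(mrad) [-7. 16.]
```

View pics/w13c.png

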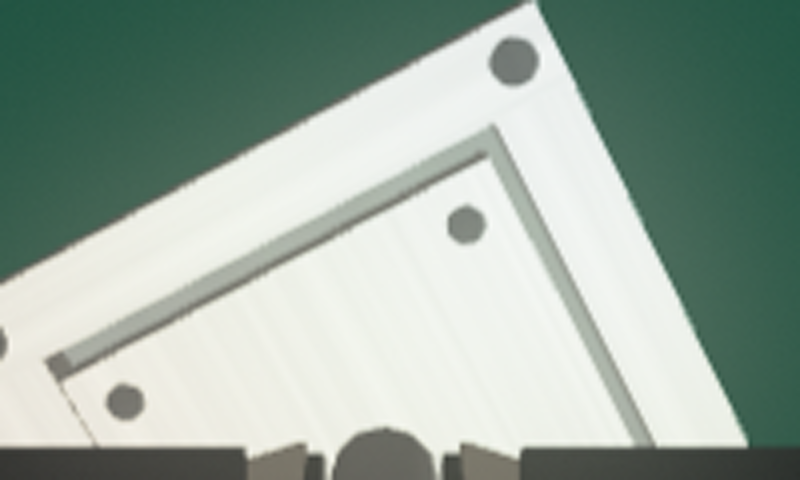

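```bash
python3 -m inch '[[[1,0,1,3,0],[1,0,0,2,0],[1,0,0,1,0],[1,0,0,0,0]]]'; python3 - <<'E'
from h import *
go(.569,-.018,.0385)
E
```

```text
clock: 19.45
position: [0.5687, -0.0172, 0.0388]
ee_rot: [-0.298, -3.12, -0.025]
force: [-1.8, -2.2, 0.6]
width: 0.166
clock 19.45 tcp [ 0.5687 -0.0172  0.0388] jaw 79.1 shift [-0.4 -0.8  0.3] turn None q7 1.58 w 15.2 F [-1.8 -2.2  0.6] toolz(mrad) [-6. 17.]
```

Contact is made at floor height (weight off). Releasing and rising.

```bash
python3 -m inch '[[[0.7,0,0,0,0],[0.7,0,0,0,0],[0.7,0,0,0,0],[0.6,0,0,0,0],[0.5,0,0,-10,0],[0.5,0,0,-20,0],[0.5,0,0,-30,0],[0.5,0,0,-40,0],[0.5,0,0,-30,0],[0.5,0,0,-20,0],[0,0,0,0,0]]]'; python3 - <<'E'
from h import *
go(.4554,-.3989,.2)
f,K,T=cam('wrist');cv2.imwrite('pics/w14.png',f);np.savez('w14.npz',K=K,T=T)
E
```

```text
clock: 20.55
position: [0.5702, -0.0203, 0.1989]
ee_rot: [-0.3, -3.123, -0.025]
force: [0.3, 0.5, 0.2]
width: 0.545
clock 20.55 tcp [ 0.5702 -0.0203  0.1989] jaw 79.0 shift [  40.6 -393.5   -7. ] turn None q7 1.49 w 50.1 F [0.3 0.5 0.2] toolz(mrad) [-3. 16.]
```

View pics/w14.png

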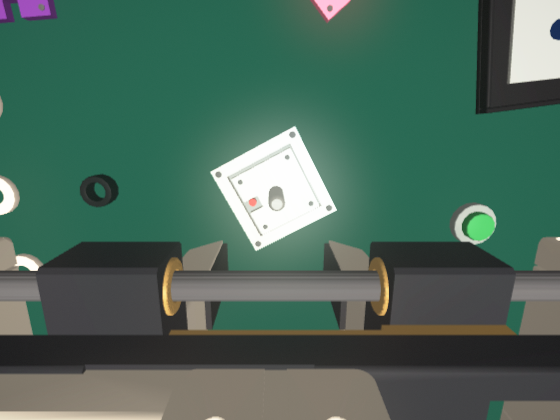

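The carrier is home: notch around the red pin (252,203), flange flush in the pocket. Measuring the shaft from this view.

```bash
python3 - <<'E'
from h import *
f=cv2.imread('pics/w14.png')
cv2.imwrite('pics/w14c.png',cv2.resize(f[120:255,205:345],None,fx=5,fy=4.4,interpolation=2) if 0 else cv2.resize(f[120:255,205:345],None,fx=4,fy=4,interpolation=2))
E
```

```text
(no output)
```

View pics/w14c.png

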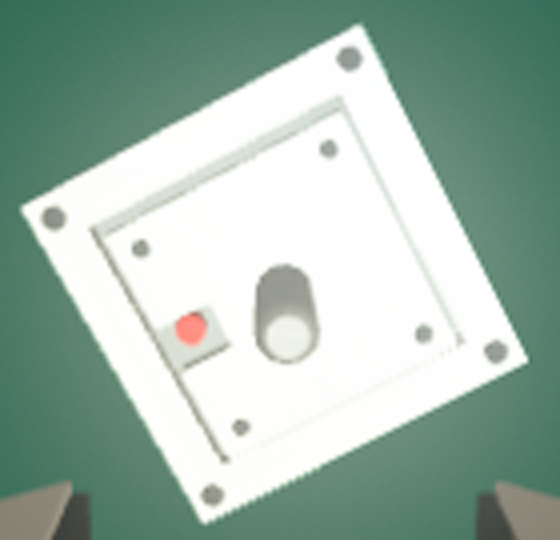

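```bash
python3 - <<'E'
from h import *
d=np.load('w14.npz');K,T=d['K'],d['T']
print(p2w(K,T,277.25,204.5,.070),p2w(K,T,275.9,192.5,.016))
go(.4554,-.3989,.16)
f,K,T=cam('top');cv2.imwrite('pics/t15.png',cv2.resize(f[110:310,280:430],None,fx=4,fy=4,interpolation=2)[:600])
E
```

```text
[ 0.5726 -0.0156  0.07  ] [ 0.572  -0.0158  0.016 ]
clock 20.6 tcp [ 0.5696 -0.0202  0.1976] jaw 79.0 shift [  39.8 -394.    31.9] turn None q7 1.5 w 53.8 F [ 1.3 -0.   0.1] toolz(mrad) [-4. 16.]
```

View pics/t15.png

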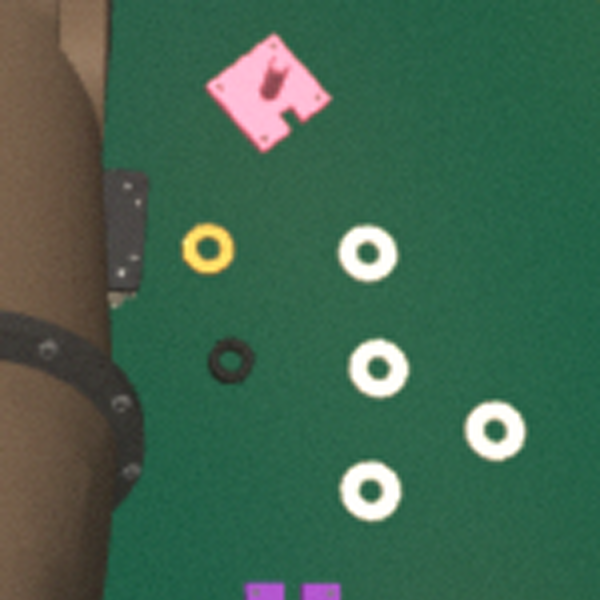

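```bash
python3 -c "
from h import *
go(.515,-.318,.16)"; python3 -m inch '[[[0.35,-1,-45,5,0],[0.35,-1,-45,5,0],[0.35,-1,-45,5,0],[0.35,-1,-45,5,0],[0.35,-1,-45,5,0],[0.35,-1,-40,5,0],[0.35,0,-20,0,0],[0.35,0,0,0,0],[0.35,0,0,0,0]]]';python3 - <<'E'
from h import *
go(.515,-.318,.16,79)
f,K,T=cam('wrist');cv2.imwrite('pics/w15.png',f)
E
```

```text
clock 20.65 tcp [ 0.5687 -0.0201  0.196 ] jaw 79.0 shift [  -4.2 -303.2   31.6] turn None q7 1.5 w 58.1 F [-0.1  0.6  0.3] toolz(mrad) [-7. 16.]
clock: 21.55
position: [0.513, -0.3053, 0.1483]
ee_rot: [-0.289, -3.101, -0.031]
force: [0.3, -0.1, -0.3]
width: 0.652
clock 21.55 tcp [ 0.513  -0.3053  0.1483] jaw 79.3 shift [ -3.9 -11.9 -12. ] turn 0.34506514207791383 q7 2.05 w 60.0 F [ 0.3 -0.1 -0.3] toolz(mrad) [-25.  22.]
```

View pics/w15.png

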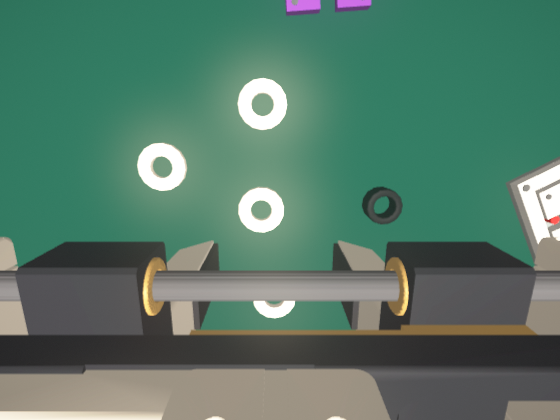

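```bash
cat >> h.py <<'E'
def ring(u,v,z,r=.022,kind='white',grab=None,name='wrist'):
    """fit ring's outer ellipse near predicted pixel (u,v)"""
    f,K,T=cam(name)
    hsv=cv2.cvtColor(f,cv2.COLOR_BGR2HSV)
    if kind=='white': m=(hsv[...,1]<90)&(hsv[...,2]>130)
    elif kind=='brass': m=(hsv[...,0]>12)&(hsv[...,0]<32)&(hsv[...,1]>110)&(hsv[...,2]>90)
    else: m=(hsv[...,2]<75)
    n,l,st,c=cv2.connectedComponentsWithStats(m.astype(np.uint8))
    i=min(range(1,n),key=lambda i:np.hypot(*(c[i]-[u,v]))+(1e3 if st[i][4]<150 else 0))
    cs,_=cv2.findContours((l==i).astype(np.uint8),cv2.RETR_EXTERNAL,cv2.CHAIN_APPROX_NONE)
    e=cv2.fitEllipse(max(cs,key=len));w=p2w(K,T,*e[0],z);print('ring',np.round(e[0],1),np.round(e[1],1),'->',w,'area',st[i][4]);return w
E
python3 - <<'E'
from h import *
w=ring(261,210,.009)
go(w[0],w[1],.004)
E
```

```text
ring [236.7 162.7] [182.2 199.8] -> [ 0.4694 -0.329   0.009 ] area 23900
clock 21.65 tcp [ 0.5136 -0.3045  0.1488] jaw 79.4 shift [ 34.9 -34.8 145.2] turn None q7 2.05 w 59.8 F [ 0.4  1.  -0.2] toolz(mrad) [-24.  22.]
```

```bash
sed -i "s/<90)&(hsv\[...,2\]>130)/<60)\&(hsv[...,2]>170)/" h.py
python3 - <<'E'
from h import *
w=ring(261,210,.009)
go(w[0],w[1],.004)
E
```

```text
ring [259.7 208.8] [45.1 45.8] -> [ 0.5165 -0.3162  0.009 ] area 1414
clock 21.7 tcp [ 0.5141 -0.3041  0.1491] jaw 79.5 shift [ -8.5 -14.1 144.7] turn None q7 2.05 w 60.0 F [-0.   0.  -0.1] toolz(mrad) [-23.  22.]
```

```bash
python3 -m inch '[[[0.35,-4,-10,15,0],[0.35,-2,-2,30,0],[0.35,-1,0,30,0],[0.35,0,0,10,0],[0.35,0,0,0,0],[0.35,0,0,0,0]]]'>/dev/null;python3 - <<'E'
from h import *
w=[.5165,-.3162]
go(w[0],w[1],.004)
f,K,T=cam('wrist');cv2.imwrite('pics/w16.png',f);print(w2p(K,T,[.5165,-.3162,.009]))
E
```

```text
clock 22.3 tcp [ 0.5211 -0.3112  0.0603] jaw 80.1 shift [ 2.4 -6.8 56.2] turn None q7 2.11 w 59.7 F [-0.4  0.2  0.4] toolz(mrad) [-20.  23.]
[263.6265 224.8184]
```

View pics/w16.png

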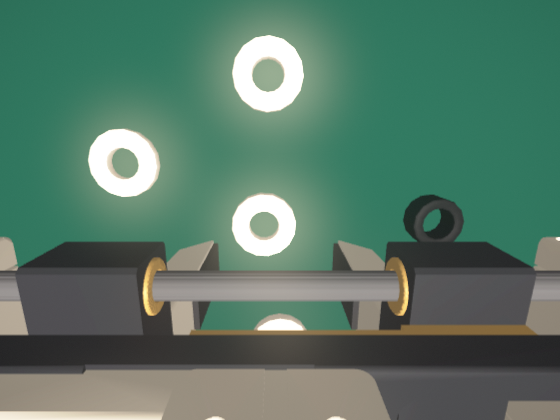

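```bash
python3 -m inch '[[[0.35,2,-6,20,0],[0.35,0,0,18,0],[0.35,0,0,8,0],[0.35,0,0,0,0]]]'>/dev/null;python3 - <<'E'
from h import *
w=[.5165,-.3162]
go(w[0],w[1],.003)
E
```

```text
clock 22.75 tcp [ 0.5213 -0.3177  0.0188] jaw 80.1 shift [ 4.8  0.4 15.8] turn None q7 2.15 w 59.4 F [-0.3  0.3  0.4] toolz(mrad) [-11.  19.]
```

```bash
python3 -m inch '[[[0.35,4,0,6,0],[0.35,0,0,5,0],[0.35,0,0,0,0]]]'>/dev/null;python3 - <<'E'
from h import *
w=[.5165,-.3162]
go(w[0],w[1],.003)
E
```

```text
clock 23.05 tcp [ 0.5184 -0.3173  0.0095] jaw 80.2 shift [2.  0.7 6.6] turn None q7 2.16 w 59.4 F [-0.8 -0.5  0.4] toolz(mrad) [-8. 17.]
```

```bash
python3 -m inch '[[[0.35,2,0,4,0],[0.35,0,0,2,0],[0.35,0,0,0,0]]]'>/dev/null;python3 - <<'E'
from h import *
w=[.5165,-.3162]
go(w[0],w[1],.003)
E
```

```text
clock 23.35 tcp [ 0.5166 -0.317   0.0037] jaw 80.2 shift [0.2 0.8 0.7] turn None q7 2.16 w 59.6 F [-0.3  0.3  0.4] toolz(mrad) [-7. 17.]
```

```bash
python3 -m inch '[[[1,0,0,0,0],[1,0,0,0,0],[1,0,0,0,0],[1,0,0,0,0],[1,0,0,0,0]]]' 30; python3 -m inch '[[[1,0,0,-10,0],[1,0,0,-30,0],[1,0,0,-30,0],[1,0,0,-20,0],[1,0,0,0,0]]]';python3 - <<'E'
from h import *
go(.5723,-.0157,.1,79)
f,K,T=cam('wrist');cv2.imwrite('pics/w17.png',f)
E
```

```text
clock: 23.85
position: [0.5168, -0.3171, 0.0039]
ee_rot: [-0.269, -3.122, -0.025]
force: [-1.0, 0.4, -0.2]
width: 0.459
clock: 24.35
position: [0.5169, -0.3188, 0.099]
ee_rot: [-0.269, -3.12, -0.026]
force: [0.6, -0.0, -1.5]
width: 0.457
clock 24.35 tcp [ 0.5169 -0.3188  0.099 ] jaw 80.1 shift [ -2.7 308.1   3.7] turn 1.129597727919844 q7 2.11 w 42.0 F [ 0.6 -0.  -1.5] toolz(mrad) [-8. 17.]
```

View pics/w17.png

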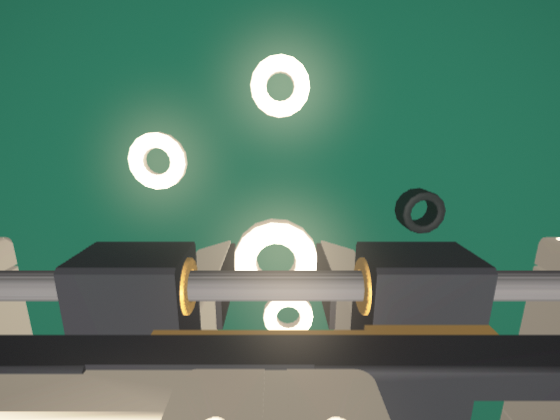

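The spacer is held flat at (276,260). Carrying it to the shaft.

```bash
python3 -m inch '[[[1,0,45,0,0],[1,0,45,0,0],[1,0,45,0,0],[1,0,45,0,0],[1,0,45,0,0],[1,0,40,0,0],[1,0,20,0,0],[1,0,0,0,0],[1,0,0,0,0]]]'>/dev/null;python3 - <<'E'
from h import *
go(.5723,-.0157,.09,80)
f,K,T=cam('wrist');cv2.imwrite('pics/w18.png',f)
E
```

```text
clock 25.3 tcp [ 0.5622 -0.028   0.0951] jaw 80.0 shift [-7.9 13.8  5.1] turn -0.036907373950427314 q7 1.61 w 42.0 F [-0.4 -0.6  0.2] toolz(mrad) [-19.  16.]
```

View pics/w18.png

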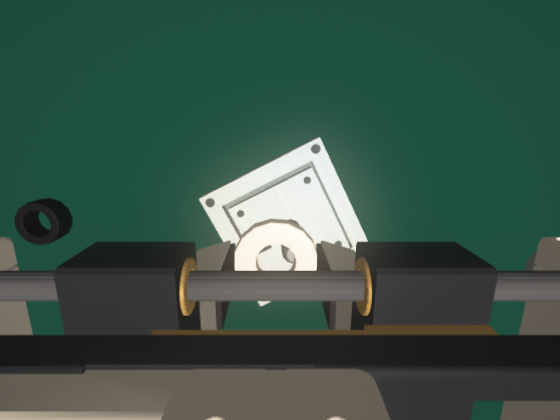

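```bash
python3 -m inch '[[[1,-8,13,2,0],[1,0,0,0,0],[1,0,0,0,0]]]'>/dev/null;python3 - <<'E'
from h import *
go(.5723,-.0157,.078,80)
f,K,T=cam('wrist');cv2.imwrite('pics/w19.png',cv2.resize(f[130:300,190:370],None,fx=4,fy=4)[:600])
E
```

```text
clock 25.65 tcp [ 0.5727 -0.0197  0.0925] jaw 79.6 shift [ 0.8  3.7 14.5] turn -0.3709764624688745 q7 1.59 w 42.0 F [ 0.3 -0.8 -0.4] toolz(mrad) [-19.  15.]
```

View pics/w19.png

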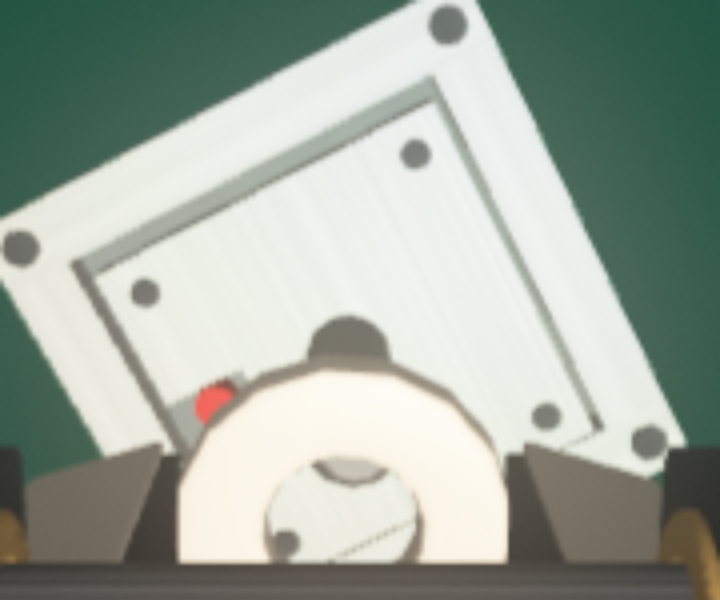

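```bash
python3 - <<'E'
from h import *
f,K,T=cam('wrist')
for z in (.07,.016): 
  u=w2p(K,T,[.5723,-.0157,z]);print(u,(u-[190,130])*4)
s=arm.observe();print(w2p(K,T,s['position']))
# observed screws centre of flange diag (145,293)&(547,415)
for a in [(145,293),(547,415),(415,154),(285,543)]:
  print(p2w(K,T,190+a[0]/4,130+a[1]/4,.016))
go(.5723,-.0157,.078,80)
E
```

```text
[278.8373 242.1478] [355.3492 448.5914]
[277.1536 218.7016] [348.6144 354.8064]
[273.379  258.0984]
[ 0.5537 -0.0507  0.016 ]
[0.5909 0.0193 0.016 ]
[0.5375 0.0029 0.016 ]
[ 0.6073 -0.0347  0.016 ]
clock 25.75 tcp [ 0.5727 -0.0192  0.0926] jaw 79.7 shift [ 0.7  3.2 14.7] turn -0.3477408968414437 q7 1.59 w 42.0 F [ 0.1 -0.5  0.2] toolz(mrad) [-19.  16.]
```

```bash
cat > held.py <<'E'
from h import *
from scipy.optimize import least_squares
def held(outer,inner,zt,ro,ri=.010,box=(190,130,4)):
    """outer/inner: pixel points (crop) on the top-face circles of the held ring; zt: tool z of top face. returns centre in tool frame (x,y)"""
    r=eyes.get_image('wrist');K=np.array(r['intrinsics']);Tt=np.array(r['T_tool_cam'])
    q=lambda p:p2w(K,Tt,box[0]+p[0]/box[2],box[1]+p[1]/box[2],zt)[:2]
    O=[q(p) for p in outer];I=[q(p) for p in inner]
    f=lambda c:[np.hypot(*(p-c))-ro for p in O]+[np.hypot(*(p-c))-ri for p in I]
    s=least_squares(f,[0,0]);print('held centre tool mm',s.x*1000,'res',s.fun*1000);return s.x
E
python3 - <<'E'
from held import *
c=held([(344,368),(180,500),(508,500),(250,393),(440,393)],[(344,457),(267,520),(420,520)],-.0053,.022)
s=arm.observe();M=R.from_rotvec(s['ee_rot']).as_matrix();o=M@np.array([c[0],c[1],0])
go(.5723-o[0],-.0158-o[1],.078)
E
```

```text
held centre tool mm [-0.5407  1.4529] res [-0.0655 -0.8307 -0.8046  0.018   0.1484  0.3283 -0.0872 -0.1844]
clock 25.8 tcp [ 0.5726 -0.0192  0.0927] jaw 79.7 shift [ 1.1  1.6 14.7] turn None q7 1.59 w 42.3 F [ 0.5  0.2 -0.4] toolz(mrad) [-19.  16.]
```

```bash
python3 -m inch '[[[1,1,1.5,7,0],[1,0,0,5,0],[1,0,0,0,0],[1,0,0,0,0]]]'>/dev/null;python3 - <<'E'
from h import *
go(.5715,-.0171,.06,80)
f,K,T=cam('wrist');cv2.imwrite('pics/w20.png',cv2.resize(f[130:300,190:370],None,fx=4,fy=4)[:600])
E
```

```text
clock 26.2 tcp [ 0.571  -0.018   0.0795] jaw 79.6 shift [-0.8  0.7 19.5] turn -0.40983316667306724 q7 1.59 w 42.2 F [-1.1  0.2  0.2] toolz(mrad) [-20.  16.]
```

View pics/w20.png

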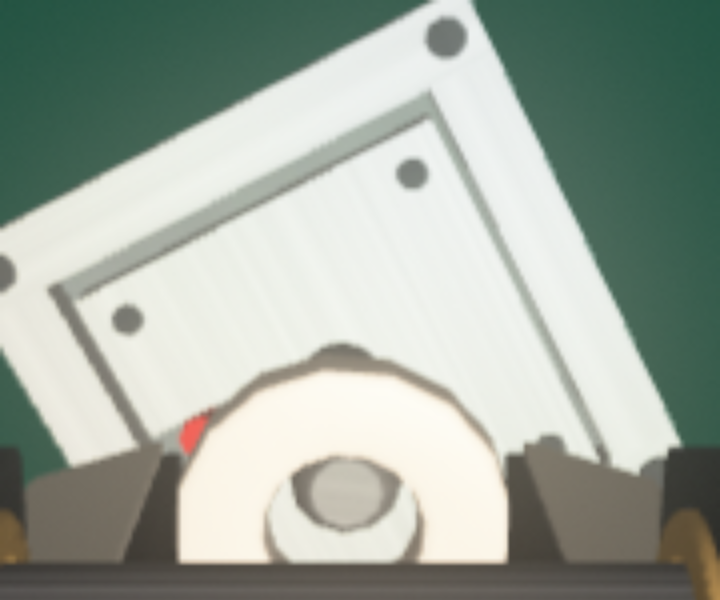

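```bash
python3 -m inch '[[[1,-0.5,0.5,8,0],[1,0,0,7,0],[1,0,0,0,0]]]';python3 - <<'E'
from h import *
go(.5715,-.0171,.06,80)
E
```

```text
clock: 26.55
position: [0.5715, -0.0172, 0.0634]
ee_rot: [-0.283, -3.108, -0.022]
force: [-0.5, 0.4, -0.7]
width: 0.461
clock 26.55 tcp [ 0.5715 -0.0172  0.0634] jaw 79.6 shift [-0.1  0.1  3.4] turn -0.4041823013875643 q7 1.6 w 42.4 F [-0.5  0.4 -0.7] toolz(mrad) [-19.  16.]
```

```bash
python3 -m inch '[[[1,0,0,10,0],[1,0,0,8,0],[1,0,0,0,0]]]' | grep -E 'force|pos';python3 - <<'E'
from h import *
go(.5715,-.0171,.021,80)
E
```

```text
position: [0.5709, -0.0169, 0.0435]
force: [0.1, 0.2, 0.8]
clock 26.85 tcp [ 0.5709 -0.0169  0.0435] jaw 79.6 shift [-1.1 -0.4 22.5] turn -0.3975350008525851 q7 1.61 w 42.3 F [0.1 0.2 0.8] toolz(mrad) [-20.  16.]
```

```bash
python3 -m inch '[[[1,-0.8,-0.3,9,0],[1,0,0,8,0],[1,0,0,3,0],[1,0,0,0,0]]]' | grep -E 'force|pos';python3 - <<'E'
from h import *
go(.5715,-.0171,.0197,80)
E
```

```text
position: [0.5711, -0.0171, 0.0212]
force: [-0.6, -0.4, 0.4]
clock 27.25 tcp [ 0.5711 -0.0171  0.0212] jaw 79.6 shift [-0.5  0.1  1.5] turn -0.4028809401995801 q7 1.63 w 42.0 F [-0.6 -0.4  0.4] toolz(mrad) [-20.  15.]
```

```bash
python3 -m inch '[[[0.35,0,0,0,0],[0.35,0,0,0,0],[0.35,0,0,0,0],[0.35,0,0,-20,0],[0.35,0,0,-40,0],[0.35,0,0,-40,0],[0.35,0,0,-30,0],[0.35,0,-20,-3,0],[0.35,0,-25,-3,0],[0.35,0,0,0,0]]]' | grep -E 'force|pos';python3 - <<'E'
from h import *
go(.469,-.329,.15,79.6)
f,K,T=cam('wrist');cv2.imwrite('pics/w21.png',f)
E
```

```text
position: [0.5668, -0.0643, 0.1649]
force: [0.1, 0.1, 0.5]
clock 28.25 tcp [ 0.5668 -0.0643  0.1649] jaw 79.7 shift [  48.7 -278.    12.4] turn 0.10814756392984748 q7 1.63 w 59.7 F [0.1 0.1 0.5] toolz(mrad) [-16.  15.]
```

View pics/w21.png

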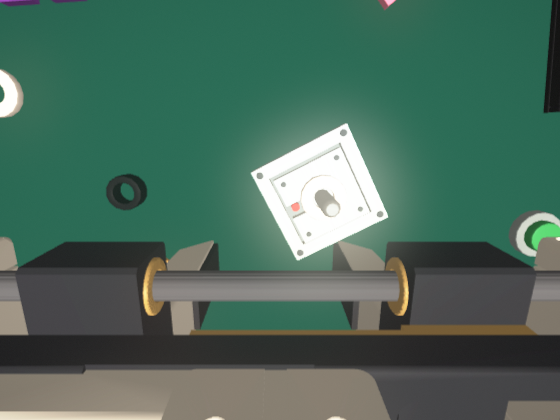

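Spacer 1 is on the shaft at (320,195). Next is the spacer near (0.422, -0.297).

```bash
python3 -c "
from h import *
go(.422,-.297,.15,79.6)"; python3 -m inch '[[[0.35,28,-36,2,0],[0.35,28,-36,2,0],[0.35,28,-36,2,0],[0.35,14,-44,2,0],[0.35,0,-40,2,0],[0.35,0,-5,0,0],[0.35,0,0,0,0],[0.35,0,0,0,0]]]'|grep pos;python3 - <<'E'
from h import *
go(.422,-.297,.15,79.6)
f,K,T=cam('wrist');cv2.imwrite('pics/w22.png',f)
E
```

```text
clock 28.3 tcp [ 0.567  -0.0621  0.1645] jaw 79.8 shift [ 100.9 -257.    12.9] turn 0.2062029409105719 q7 1.63 w 59.5 F [ 0.3  0.5 -0.5] toolz(mrad) [-17.  17.]
position: [0.4349, -0.2353, 0.1518]
clock 29.1 tcp [ 0.4349 -0.2353  0.1518] jaw 80.4 shift [  2.5 -63.    0.7] turn 0.8091379782675858 q7 2.02 w 59.6 F [ 0.8 -0.   0. ] toolz(mrad) [-15.  21.]
```

View pics/w22.png

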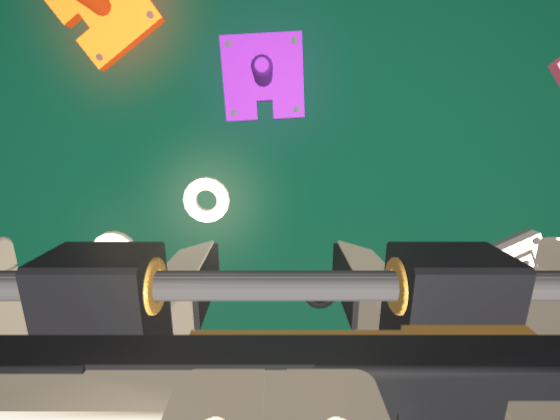

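```bash
python3 - <<'E'
from h import *
w=ring(206,200,.009)
go(w[0],w[1],.06)
E
```

```text
ring [205.2 199.4] [45.2 47. ] -> [ 0.4225 -0.2959  0.009 ] area 1468
clock 29.2 tcp [ 0.4353 -0.2348  0.1518] jaw 80.5 shift [  0.9 -64.2  90.7] turn None q7 2.02 w 59.7 F [-0.6  0.6 -0.1] toolz(mrad) [-14.  22.]
```

```bash
python3 -m inch '[[[0.35,0,-32,15,0],[0.35,0,-28,25,0],[0.35,0,-3,30,0],[0.35,0,0,12,0],[0.35,0,0,0,0],[0.35,0,0,0,0]]]'|grep pos;python3 - <<'E'
from h import *
go(.4222,-.2972,.0037)
E
```

```text
position: [0.4305, -0.2888, 0.0671]
clock 29.8 tcp [ 0.4305 -0.2888  0.0671] jaw 81.4 shift [  6.1 -10.9  63.3] turn None q7 2.22 w 59.9 F [ 0.3 -1.1  0.3] toolz(mrad) [-11.  24.]
```

```bash
python3 -m inch '[[[0.35,6,-10,20,0],[0.35,0,0,20,0],[0.35,0,0,10,0],[0.35,0,0,0,0],[0.35,0,0,0,0]]]'|grep pos;python3 - <<'E'
from h import *
go(.4222,-.2972,.0037)
f,K,T=cam('wrist');cv2.imwrite('pics/w23.png',f);print(w2p(K,T,[.4225,-.2959,.009]))
E
```

```text
position: [0.4285, -0.2948, 0.0214]
clock 30.3 tcp [ 0.4285 -0.2948  0.0214] jaw 81.8 shift [ 5.8 -3.6 17.6] turn None q7 2.29 w 59.9 F [-0.6  0.4 -0.3] toolz(mrad) [-2. 22.]
[269.4274 239.7986]
```

View pics/w23.png

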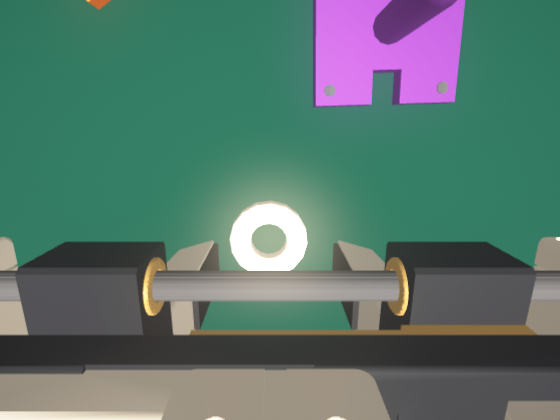

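```bash
python3 -m inch '[[[0.35,5,-3,6,0],[0.35,0,0,5,0],[0.35,1,0,2,0],[0.35,0,0,0,0]]]'|grep pos;python3 - <<'E'
from h import *
go(.4222,-.2972,.0037)
E
```

```text
position: [0.4228, -0.2973, 0.0092]
clock 30.75 tcp [ 0.4228 -0.2973  0.0092] jaw 81.8 shift [ 0.6 -0.1  5.5] turn None q7 2.31 w 60.2 F [ 0.5 -0.1 -0.9] toolz(mrad) [ 1. 20.]
```

```bash
python3 -m inch '[[[0.35,0.5,0,4,0],[0.35,0,0,2,0],[0.35,0,0,0,0],[1,0,0,0,0],[1,0,0,0,0],[1,0,0,0,0],[1,0,0,0,0],[1,0,0,0,0]]]' 30; python3 -m inch '[[[1,0,0,-10,0],[1,0,0,-30,0],[1,0,0,-30,0],[1,0,0,-20,0],[1,0,0,0,0]]]'|grep pos;python3 - <<'E'
from h import *
go(.5715,-.0171,.098,80)
E
```

```text
clock: 31.55
position: [0.4224, -0.2971, 0.0028]
ee_rot: [-0.223, -3.133, -0.032]
force: [-0.4, 0.3, 0.5]
width: 0.462
position: [0.4215, -0.2991, 0.0978]
clock 32.05 tcp [ 0.4215 -0.2991  0.0978] jaw 81.8 shift [-108.2  300.5    5.5] turn 1.783059420485074 q7 2.23 w 42.3 F [ 0.7  0.3 -1.3] toolz(mrad) [-1. 21.]
```

```bash
python3 -m inch '[[[1,-15,42,0,0],[1,-15,42,0,0],[1,-15,42,0,0],[1,-15,42,0,0],[1,-15,42,0,0],[1,-15,40,0,0],[1,-8,20,0,0],[1,0,0,0,1],[1,0,0,0,0]]]'|grep pos;python3 - <<'E'
from h import *
go(.5715,-.0171,.092,80)
E
```

```text
position: [0.5609, -0.038, 0.102]
clock 32.95 tcp [ 0.5609 -0.038   0.102 ] jaw 80.5 shift [-7.1 22.2 10.4] turn 0.45596216474524454 q7 1.66 w 42.7 F [-0.5 -0.8 -0.3] toolz(mrad) [-0. 19.]
```

```bash
python3 -m inch '[[[1,-7,21,6,0],[1,0,0,5,0],[1,0,0,0,0],[1,0,0,0,0]]]'|grep pos;python3 - <<'E'
from h import *
go(.5715,-.0171,.078,80)
f,K,T=cam('wrist');cv2.imwrite('pics/w24.png',cv2.resize(f[130:300,190:370],None,fx=4,fy=4)[:600])
E
```

```text
position: [0.5686, -0.0238, 0.0906]
clock 33.35 tcp [ 0.5686 -0.0238  0.0906] jaw 80.1 shift [-1.7  6.8 12.7] turn 0.07309594937308361 q7 1.64 w 42.0 F [0.7 0.1 0. ] toolz(mrad) [-3. 17.]
```

View pics/w24.png

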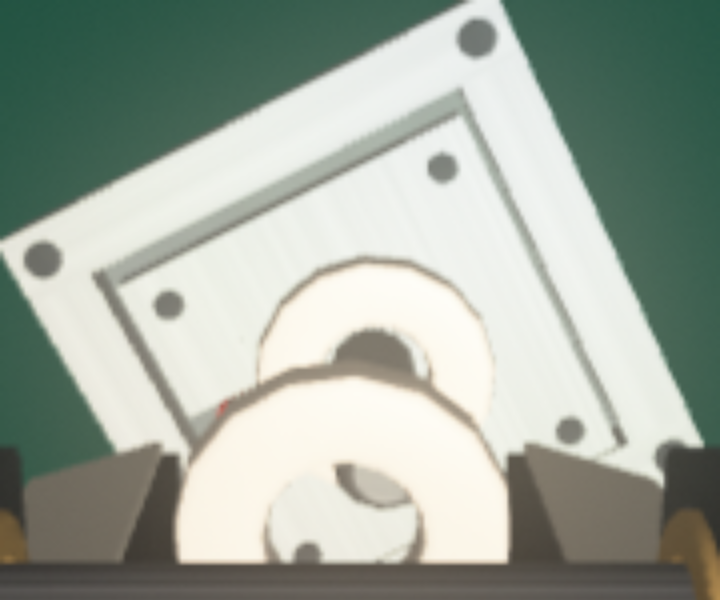

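```bash
python3 - <<'E'
from held import *
c=held([(344,376),(178,505),(509,505),(250,402),(440,402)],[(344,465),(266,525),(421,525)],-.0062,.022)
s=arm.observe();M=R.from_rotvec(s['ee_rot']).as_matrix();o=M@np.array([c[0],c[1],0])
print(.5723-o[0],-.0158-o[1])
go(.5723-o[0],-.0158-o[1],.078)
E
```

```text
held centre tool mm [-1.31    1.4109] res [-0.0484 -0.6067 -0.6508 -0.1095  0.0494  0.3771  0.0627  0.019 ]
0.5707659531378525 -0.016963342767945404
clock 33.45 tcp [ 0.5687 -0.024   0.0907] jaw 80.1 shift [-0.9  7.1 12.8] turn None q7 1.64 w 42.6 F [-0.1  0.4 -0.1] toolz(mrad) [-3. 16.]
```

```bash
python3 -m inch '[[[1,-1,6,5,0],[1,0,1,4,0],[1,0,0,0,0],[1,0,0,0,0]]]'|grep pos;python3 - <<'E'
from h import *
go(.5708,-.0170,.06,80)
f,K,T=cam('wrist');cv2.imwrite('pics/w25.png',cv2.resize(f[130:300,190:370],None,fx=4,fy=4)[:600])
E
```

```text
position: [0.5709, -0.0177, 0.0815]
clock 33.85 tcp [ 0.5709 -0.0177  0.0815] jaw 80.0 shift [ 0.1  0.3 21.5] turn -0.04123562759541244 q7 1.63 w 42.1 F [ 0.1 -0.6 -1. ] toolz(mrad) [-2. 16.]
```

View pics/w25.png

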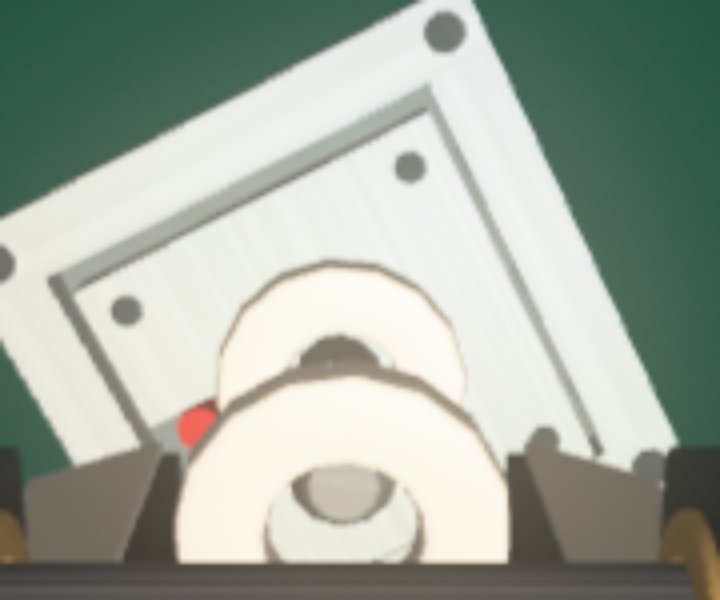

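Centred; the tip is inside the hole. Lowering onto spacer 1.

```bash
python3 -m inch '[[[1,0,0,8,0],[1,0,0,8,0],[1,0,0,5,0],[1,0,0,0,0]]]'|grep -E 'pos|force';python3 - <<'E'
from h import *
go(.5708,-.0170,.029,80)
E
```

```text
position: [0.5707, -0.0173, 0.0585]
force: [-0.0, 0.2, -0.8]
clock 34.3 tcp [ 0.5707 -0.0173  0.0585] jaw 80.0 shift [-0.2 -0.1 29.5] turn -0.03482829231101903 q7 1.65 w 42.1 F [-0.   0.2 -0.8] toolz(mrad) [-2. 16.]
```

```bash
python3 -m inch '[[[1,0,0,9,0],[1,0,0,8,0],[1,0,0,8,0],[1,0,0,3,0],[1,0,0,0,0]]]'|grep -E 'pos|force';python3 - <<'E'
from h import *
go(.5708,-.0170,.029,80)
E
```

```text
position: [0.5706, -0.0169, 0.0277]
force: [-0.4, 0.5, 4.3]
clock 34.8 tcp [ 0.5706 -0.0169  0.0277] jaw 80.0 shift [-0.2 -0.  -1.3] turn -0.04332975885043311 q7 1.67 w 42.4 F [-0.4  0.5  4.3] toolz(mrad) [-3. 16.]
```

Seated with light contact. Releasing, then heading towards the spacer near (0.459, -0.398).

```bash
python3 -m inch '[[[0.35,0,0,0,0],[0.35,0,0,0,0],[0.35,0,0,0,0],[0.35,0,0,-20,0],[0.35,0,0,-40,0],[0.35,0,0,-40,0],[0.35,0,0,-20,0],[0.35,0,0,0,0]]]'|grep pos; python3 -c "
from h import *
f,K,T=cam('wrist');cv2.imwrite('pics/w26.png',f)
go(.459,-.397,.15,79.6)"
```

```text
position: [0.5705, -0.0193, 0.1523]
clock 35.65 tcp [ 0.5701 -0.0191  0.1511] jaw 79.9 shift [  43.3 -391.4   -4.4] turn 0.33228185024916 q7 1.59 w 60.1 F [-0.5 -0.1 -0.4] toolz(mrad) [-5. 16.]
```

View pics/w26.png

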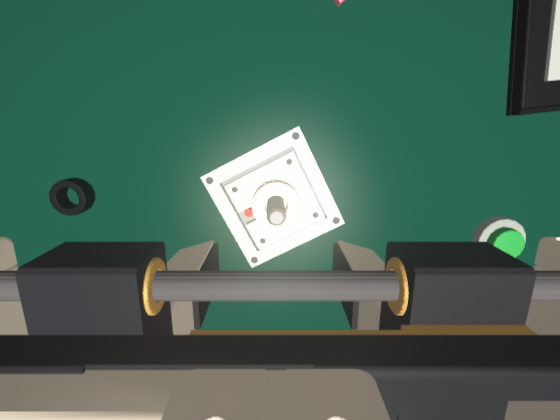

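```bash
python3 -m inch '[[[0.35,5,-47,0,0],[0.35,5,-47,0,0],[0.35,5,-47,0,0],[0.35,5,-47,0,0],[0.35,5,-47,0,0],[0.35,5,-47,0,0],[0.35,5,-45,0,0],[0.35,0,-20,0,0],[0.35,0,0,0,0],[0.35,0,0,0,0]]]'|grep pos;python3 - <<'E'
from h import *
go(.459,-.397,.15,79.6)
f,K,T=cam('wrist');cv2.imwrite('pics/w27.png',f)
E
```

```text
position: [0.4676, -0.3614, 0.1322]
clock 36.65 tcp [ 0.4676 -0.3614  0.1322] jaw 80.3 shift [  2.9 -36.2 -18.4] turn 0.7111910622964075 q7 2.25 w 59.9 F [-0.1  1.1  0.1] toolz(mrad) [-19.  22.]
```

View pics/w27.png

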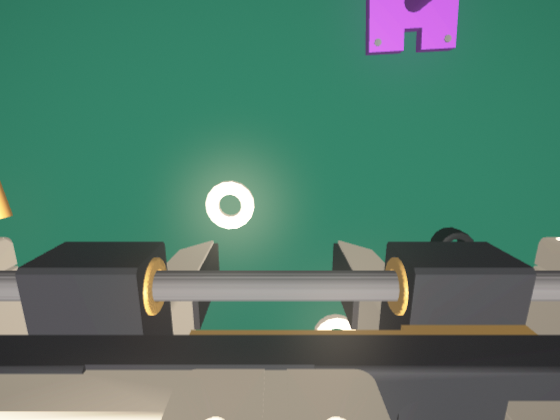

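```bash
python3 - <<'E'
from h import *
w=ring(230,205,.009)
go(w[0]-.0005,w[1]-.0013,.05)
E
```

```text
ring [229.1 204.6] [48.4 49.3] -> [ 0.4593 -0.3977  0.009 ] area 1650
clock 36.75 tcp [ 0.4683 -0.3604  0.1326] jaw 80.4 shift [  1.2 -41.2  81.9] turn None q7 2.25 w 60.1 F [ 0.5  0.3 -0.4] toolz(mrad) [-19.  22.]
```

```bash
python3 -m inch '[[[0.35,1,-38,20,0],[0.35,0,-3,25,0],[0.35,0,0,22,0],[0.35,0,0,8,0],[0.35,0,0,0,0],[0.35,0,0,0,0]]]'|grep pos;python3 - <<'E'
from h import *
go(.4588,-.399,.0035)
E
```

```text
position: [0.4663, -0.39, 0.0549]
clock 37.35 tcp [ 0.4663 -0.39    0.0549] jaw 81.3 shift [  5.1 -11.2  51.3] turn None q7 2.36 w 59.6 F [-1.2 -0.2  0.2] toolz(mrad) [-15.  26.]
```

```bash
python3 -m inch '[[[0.35,5,-10,15,0],[0.35,0,0,15,0],[0.35,0,0,8,0],[0.35,0,0,0,0],[0.35,0,0,0,0]]]'|grep pos;python3 - <<'E'
from h import *
go(.4588,-.399,.0035)
f,K,T=cam('wrist');cv2.imwrite('pics/w28.png',f);print(w2p(K,T,[.4593,-.3977,.009]))
E
```

```text
position: [0.4602, -0.3988, 0.0154]
clock 37.85 tcp [ 0.4602 -0.3988  0.0154] jaw 81.4 shift [ 1.1 -0.7 11.9] turn None q7 2.4 w 59.3 F [-0.6 -0.   0.7] toolz(mrad) [-13.  25.]
[274.7649 251.8913]
```

View pics/w28.png

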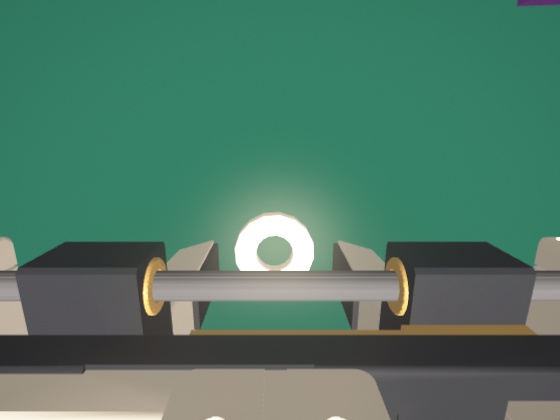

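```bash
python3 -m inch '[[[0.35,1,0,6,0],[0.35,0,0,4,0],[0.35,0,0,2,0],[0.35,0,0,0,0]]]'|grep pos;python3 - <<'E'
from h import *
go(.4588,-.399,.0035)
E
```

```text
position: [0.4595, -0.3986, 0.0033]
clock 38.3 tcp [ 0.4595 -0.3986  0.0033] jaw 81.4 shift [ 0.7 -0.5 -0.2] turn None q7 2.41 w 59.8 F [-0.5  0.2 -0.2] toolz(mrad) [-11.  24.]
```

```bash
python3 -m inch '[[[0.35,0.7,0,0,0],[1,0,0,0,0],[1,0,0,0,0],[1,0,0,0,0],[1,0,0,0,0],[1,0,0,0,0],[1,0,0,0,0]]]' 30|grep -E 'pos|wid'; python3 -m inch '[[[1,0,0,-10,0],[1,0,0,-30,0],[1,0,0,-30,0],[1,0,0,-20,0],[1,0,0,0,0]]]'|grep pos;python3 - <<'E'
from h import *
go(.5708,-.0171,.098,80)
E
```

```text
position: [0.4591, -0.3986, 0.0038]
width: 0.464
position: [0.4595, -0.4009, 0.0988]
clock 39.5 tcp [ 0.4595 -0.4009  0.0988] jaw 81.4 shift [-52.8 396.    8.6] turn 1.3880498233554022 q7 2.35 w 42.3 F [-0.4 -1.8 -0.7] toolz(mrad) [-12.  24.]
```

```bash
python3 -m inch '[[[1,-6,46,0,0],[1,-6,46,0,0],[1,-6,46,0,0],[1,-6,46,0,0],[1,-6,46,0,0],[1,-6,46,0,0],[1,-6,46,0,0],[1,-6,35,0,0],[1,-2,15,0,1],[1,0,0,0,0],[1,0,0,0,0]]]'|grep pos;python3 - <<'E'
from h import *
go(.5708,-.0171,.092,80)
E
```

```text
position: [0.5663, -0.029, 0.1036]
clock 40.6 tcp [ 0.5663 -0.029   0.1036] jaw 80.2 shift [-2.6 12.2 11.8] turn 0.203354708749373 q7 1.67 w 42.4 F [ 0.4 -0.8  0.3] toolz(mrad) [-13.  21.]
```

```bash
python3 -m inch '[[[1,-2,12,7,0],[1,0,0,6,0],[1,0,0,0,0],[1,0,0,0,0]]]'|grep pos;python3 - <<'E'
from h import *
go(.5708,-.0171,.078,80)
f,K,T=cam('wrist');cv2.imwrite('pics/w29.png',cv2.resize(f[130:300,190:370],None,fx=4,fy=4)[:600])
E
```

```text
position: [0.5691, -0.0213, 0.0892]
clock 41.0 tcp [ 0.5691 -0.0213  0.0892] jaw 79.9 shift [-1.2  4.2 11.3] turn -0.1240737921934425 q7 1.66 w 42.3 F [ 0.5 -0.2 -0.5] toolz(mrad) [-15.  19.]
```

View pics/w29.png

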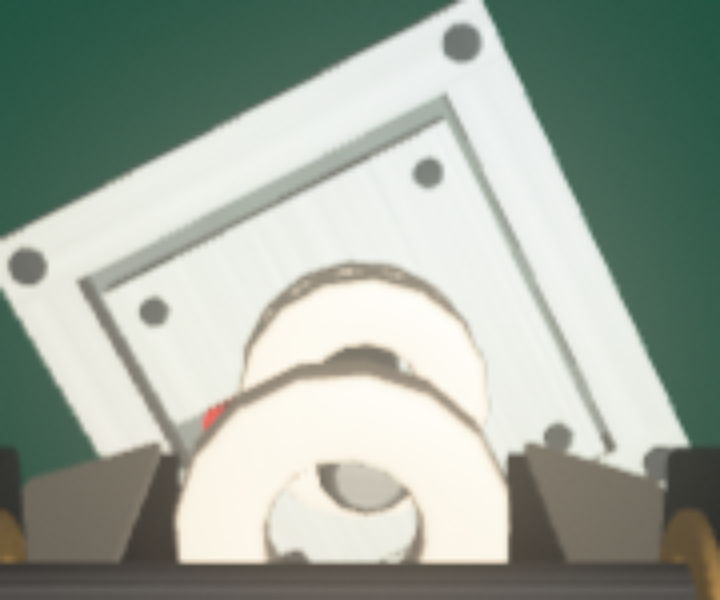

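```bash
python3 -m inch '[[[1,-1,4,5,0],[1,0,0,4,0],[1,0,0,0,0],[1,0,0,0,0]]]'|grep pos;python3 - <<'E'
from h import *
go(.5709,-.0170,.06,80)
E
```

```text
position: [0.5707, -0.0183, 0.0797]
clock 41.45 tcp [ 0.5707 -0.0183  0.0797] jaw 79.8 shift [-0.3  1.  19.7] turn -0.22986255784836374 q7 1.66 w 42.4 F [ 0.1 -0.  -0.1] toolz(mrad) [-14.  19.]
```

```bash
python3 -m inch '[[[1,0,0.8,8,0],[1,0,0,7,0],[1,0,0,5,0],[1,0,0,0,0]]]'|grep -E 'pos|force';python3 - <<'E'
from h import *
go(.5709,-.0170,.0385,80)
f,K,T=cam('wrist');cv2.imwrite('pics/w30.png',cv2.resize(f[130:300,190:370],None,fx=4,fy=4)[:600])
E
```

```text
position: [0.5704, -0.0169, 0.0578]
force: [0.0, 0.1, -0.6]
clock 41.85 tcp [ 0.5704 -0.0169  0.0578] jaw 79.8 shift [-0.8 -0.3 19.3] turn -0.21299755352508498 q7 1.67 w 42.3 F [ 0.   0.1 -0.6] toolz(mrad) [-14.  19.]
```

View pics/w30.png

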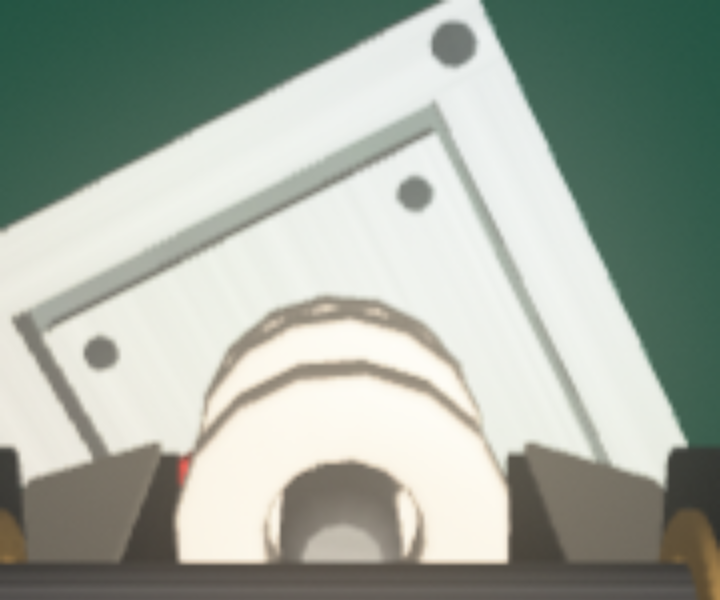

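```bash
python3 -m inch '[[[1,-0.6,0,7,0],[1,0,0,6,0],[1,0,0,3,0],[1,0,0,1,0],[1,0,0,0,0]]]'|grep -E 'pos|force';python3 - <<'E'
from h import *
go(.5709,-.0170,.0385,80)
E
```

```text
position: [0.5712, -0.0169, 0.0397]
force: [-1.1, -0.1, -0.0]
clock 42.4 tcp [ 0.5712 -0.0169  0.0397] jaw 79.8 shift [ 0.2 -0.2  1.2] turn -0.22492913859099417 q7 1.69 w 42.4 F [-1.1 -0.1 -0. ] toolz(mrad) [-14.  18.]
```

```bash
python3 -m inch '[[[1,0,0,1,0],[0.35,0,0,0,0],[0.35,0,0,0,0],[0.35,0,0,0,0],[0.35,0,0,-20,0],[0.35,0,0,-40,0],[0.35,0,0,-40,0],[0.35,0,0,-15,0],[0.35,0,0,0,0]]]'|grep pos; python3 -c "
from h import *
f,K,T=cam('wrist');cv2.imwrite('pics/w31.png',f)
go(.609,-.321,.15,79.6)"
```

```text
position: [0.5725, -0.0193, 0.1579]
clock 43.35 tcp [ 0.5722 -0.0193  0.1569] jaw 79.8 shift [ -89.9 -290.5    0.8] turn 0.15729481787644772 q7 1.61 w 59.8 F [-0.3  0.4 -0. ] toolz(mrad) [-15.  18.]
```

View pics/w31.png

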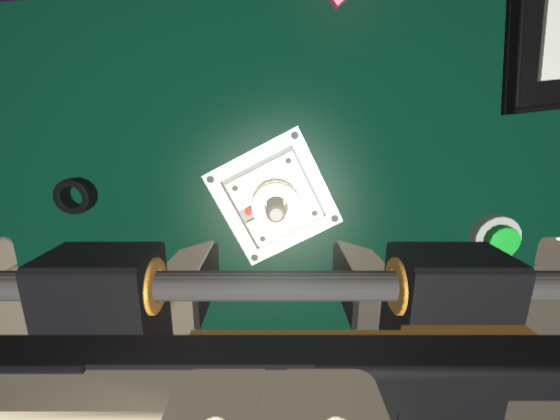

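Three are on. Heading to the fourth spacer near (0.609, -0.321).

```bash
python3 -m inch '[[[0.35,-14,-45,0,0],[0.35,-14,-45,0,0],[0.35,-14,-45,0,0],[0.35,-14,-45,0,0],[0.35,-14,-45,0,0],[0.35,-10,-25,0,0],[0.35,0,-3,0,0],[0.35,0,0,0,0],[0.35,0,0,0,0]]]'|grep pos;python3 - <<'E'
from h import *
go(.609,-.321,.15,79.6)
f,K,T=cam('wrist');cv2.imwrite('pics/w32.png',f)
E
```

```text
position: [0.6028, -0.285, 0.135]
clock 44.25 tcp [ 0.6028 -0.285   0.135 ] jaw 80.2 shift [-11.7 -34.1 -16.1] turn 0.5958745072415752 q7 2.05 w 59.8 F [-0.7  0.2  0.3] toolz(mrad) [-32.  25.]
```

View pics/w32.png

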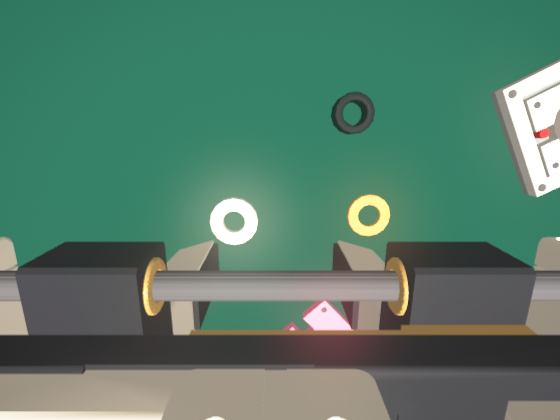

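```bash
python3 - <<'E'
from h import *
w=ring(234,221,.009)
go(w[0]-.0005,w[1]-.0013,.05)
E
```

```text
ring [232.8 221. ] [47. 48.] -> [ 0.6088 -0.3209  0.009 ] area 1559
clock 44.35 tcp [ 0.6032 -0.2841  0.1355] jaw 80.3 shift [-14.4 -38.3  84.3] turn None q7 2.05 w 59.7 F [-0.3 -0.3 -0.7] toolz(mrad) [-32.  26.]
```

```bash
python3 -m inch '[[[0.35,-10,-36,20,0],[0.35,-3,-2,25,0],[0.35,-1,0,22,0],[0.35,0,0,8,0],[0.35,0,0,0,0],[0.35,0,0,0,0]]]'|grep pos;python3 - <<'E'
from h import *
go(.6083,-.3222,.0035)
f,K,T=cam('wrist');cv2.imwrite('pics/w33.png',f);print(w2p(K,T,[.6088,-.3209,.009]))
E
```

```text
position: [0.6133, -0.3133, 0.0595]
clock 44.95 tcp [ 0.6133 -0.3133  0.0595] jaw 81.0 shift [  1.8 -10.9  55.8] turn None q7 2.12 w 59.6 F [-0.3  1.1  1.4] toolz(mrad) [-27.  29.]
[259.5647 226.3204]
```

View pics/w33.png

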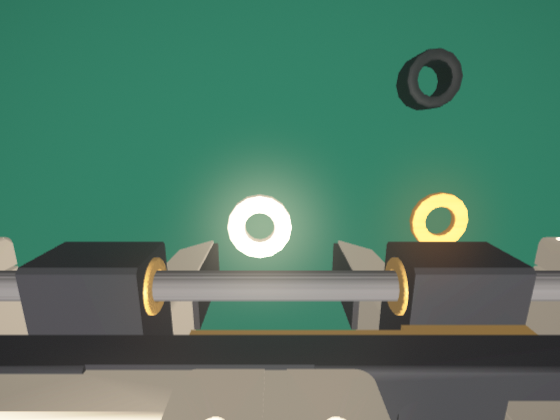

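```bash
python3 -m inch '[[[0.35,2,-10,16,0],[0.35,0,0,16,0],[0.35,0,0,8,0],[0.35,0,0,0,0],[0.35,0,0,0,0]]]'|grep pos;python3 - <<'E'
from h import *
go(.6083,-.3222,.0035)
E
```

```text
position: [0.6094, -0.3227, 0.0179]
clock 45.5 tcp [ 0.6094 -0.3227  0.0179] jaw 81.0 shift [ 0.8 -0.1 14.4] turn None q7 2.16 w 59.6 F [-0.7 -0.6 -0.6] toolz(mrad) [-24.  28.]
```

```bash
python3 -m inch '[[[0.35,0.8,0,6,0],[0.35,0,0,5,0],[0.35,0,0,2,0],[0.35,0,0,0,0]]]'|grep pos;python3 - <<'E'
from h import *
go(.6083,-.3222,.0035)
E
```

```text
position: [0.6087, -0.3221, 0.0044]
clock 45.9 tcp [ 0.6087 -0.3221  0.0044] jaw 81.1 shift [ 0.3 -0.2  0.9] turn None q7 2.16 w 59.7 F [-0.8  0.   0.2] toolz(mrad) [-23.  27.]
```

```bash
python3 -m inch '[[[0.35,0,0,0.5,0],[1,0,0,0,0],[1,0,0,0,0],[1,0,0,0,0],[1,0,0,0,0],[1,0,0,0,0],[1,0,0,0,0]]]' 30|grep -E 'pos|wid'; python3 -m inch '[[[1,0,0,-10,0],[1,0,0,-30,0],[1,0,0,-30,0],[1,0,0,-25,0],[1,0,0,0,0]]]'|grep pos;python3 - <<'E'
from h import *
go(.5708,-.0171,.098,80)
E
```

```text
position: [0.6092, -0.3223, 0.0046]
width: 0.459
position: [0.6108, -0.3252, 0.1047]
clock 47.1 tcp [ 0.6108 -0.3252  0.1047] jaw 81.0 shift [ 87.1 297.8  15.9] turn 1.028132703501484 q7 2.12 w 42.2 F [ 0.3 -0.1 -0.2] toolz(mrad) [-24.  27.]
```

```bash
python3 -m inch '[[[1,13,45,0,0],[1,13,45,0,0],[1,13,45,0,0],[1,13,45,0,0],[1,13,45,0,0],[1,13,42,0,0],[1,8,26,0,1],[1,0,0,0,0],[1,0,0,0,0]]]'|grep pos;python3 - <<'E'
from h import *
go(.5708,-.0171,.092,80)
E
```

```text
position: [0.5685, -0.0132, 0.1135]
clock 48.0 tcp [ 0.5685 -0.0132  0.1135] jaw 79.9 shift [-3.5 -3.9 21.3] turn -0.1022498050665206 q7 1.65 w 42.1 F [ 0.3 -0.5 -0.5] toolz(mrad) [-23.  25.]
```

```bash
python3 -m inch '[[[1,-3,-4,12,0],[1,0,0,10,0],[1,0,0,0,0],[1,0,0,0,0]]]'|grep pos;python3 - <<'E'
from h import *
go(.5708,-.0171,.078,80)
f,K,T=cam('wrist');cv2.imwrite('pics/w34.png',cv2.resize(f[130:300,190:370],None,fx=4,fy=4)[:600])
E
```

```text
position: [0.5702, -0.0227, 0.0887]
clock 48.4 tcp [ 0.5702 -0.0227  0.0887] jaw 79.6 shift [ 0.2  5.4 10.8] turn -0.4398194158695219 q7 1.68 w 41.8 F [ 0.2  0.7 -0.4] toolz(mrad) [-23.  22.]
```

View pics/w34.png

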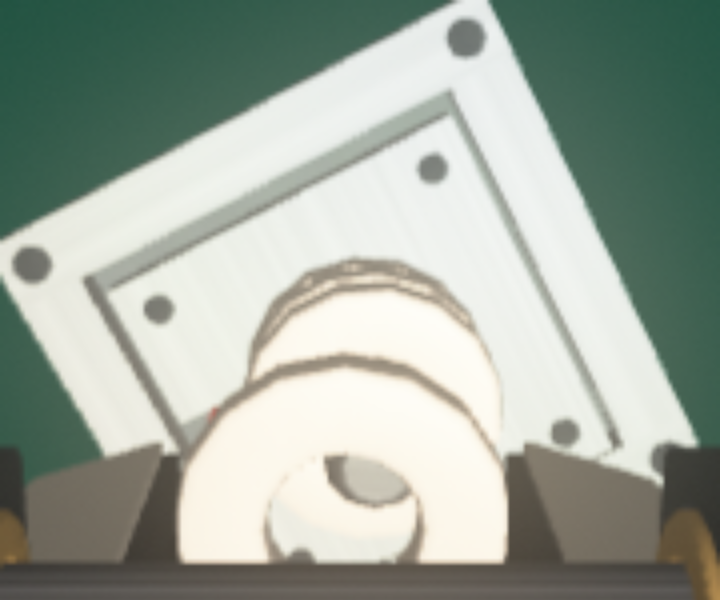

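```bash
python3 - <<'E'
from held import *
c=held([(344,366),(180,500),(508,500),(250,392),(440,392)],[(344,455),(267,517),(420,517)],-.0044,.022)
s=arm.observe();M=R.from_rotvec(s['ee_rot']).as_matrix();o=M@np.array([c[0],c[1],0])
print(.5723-o[0],-.0158-o[1])
go(.5723-o[0],-.0158-o[1],.078)
E
```

```text
held centre tool mm [-0.5928  1.4586] res [-0.0251 -0.7778 -0.7516 -0.037   0.095   0.31   -0.0221 -0.1206]
0.5714536056214076 -0.01712757413205554
clock 48.5 tcp [ 0.5703 -0.0222  0.089 ] jaw 79.6 shift [-0.5  5.  11.1] turn None q7 1.68 w 41.8 F [ 0.7  0.6 -0.6] toolz(mrad) [-23.  23.]
```

```bash
python3 -m inch '[[[1,-0.5,4.8,5,0],[1,0,0,4,0],[1,0,0,0,0],[1,0,0,0,0]]]'|grep pos;python3 - <<'E'
from h import *
go(.5714,-.0171,.0615,80)
E
```

```text
position: [0.5721, -0.017, 0.0798]
clock 48.9 tcp [ 0.5721 -0.017   0.0798] jaw 79.6 shift [ 0.2 -0.6 18.3] turn -0.4107916206755249 q7 1.68 w 42.1 F [ 0.3 -0.2 -0. ] toolz(mrad) [-22.  23.]
```

```bash
python3 -m inch '[[[1,0,-0.5,7,0],[1,0,0,7,0],[1,0,0,3,0],[1,0,0,0,0]]]'|grep -E 'pos|force';python3 - <<'E'
from h import *
go(.5714,-.0171,.0486,80)
f,K,T=cam('wrist');cv2.imwrite('pics/w35.png',cv2.resize(f[130:300,190:370],None,fx=4,fy=4)[:600])
E
```

```text
position: [0.5715, -0.0169, 0.0613]
force: [-0.4, 0.2, -0.0]
clock 49.3 tcp [ 0.5715 -0.0169  0.0613] jaw 79.6 shift [-0.2 -0.4 12.6] turn -0.38760080600336266 q7 1.69 w 41.8 F [-0.4  0.2 -0. ] toolz(mrad) [-22.  23.]
```

View pics/w35.png

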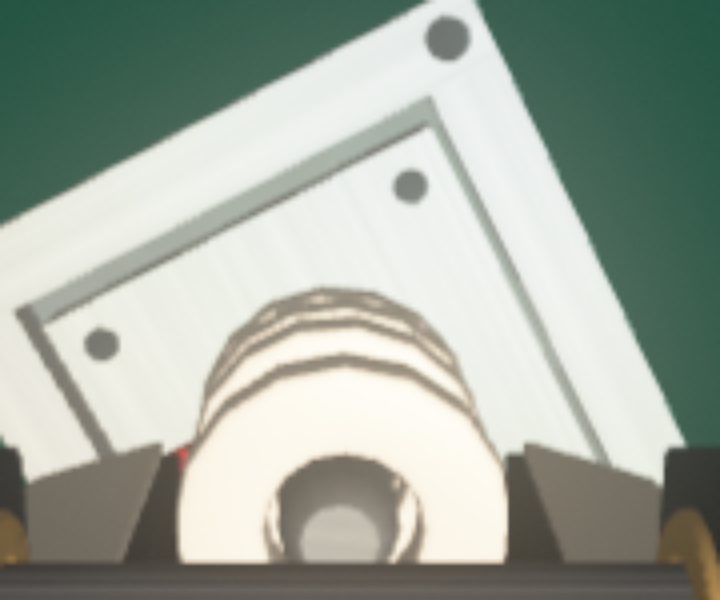

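```bash
python3 -m inch '[[[1,0,0,6,0],[1,0,0,4,0],[1,0,0,2,0],[1,0,0,0,0]]]'|grep -E 'pos|force';python3 - <<'E'
from h import *
go(.5714,-.0171,.0486,80)
E
```

```text
position: [0.5714, -0.0167, 0.0485]
force: [-0.2, -1.1, -0.6]
clock 49.75 tcp [ 0.5714 -0.0167  0.0485] jaw 79.6 shift [-0.  -0.4 -0.1] turn -0.3944023840069093 q7 1.7 w 42.0 F [-0.2 -1.1 -0.6] toolz(mrad) [-21.  23.]
```

```bash
python3 -m inch '[[[1,0,0,0.5,0],[0.35,0,0,0,0],[0.35,0,0,0,0],[0.35,0,0,0,0],[0.35,0,0,-20,0],[0.35,0,0,-40,0],[0.35,0,0,-30,0],[0.35,0,0,-10,0],[0.35,0,0,0,0]]]'|grep pos; python3 -c "
from h import *
f,K,T=cam('wrist');cv2.imwrite('pics/w36.png',f)
go(.625,-.198,.15,79.6)"
```

```text
position: [0.5733, -0.0192, 0.1511]
clock 50.7 tcp [ 0.573  -0.0191  0.1503] jaw 79.6 shift [ -83.4 -166.5   -4.9] turn -0.0053017415008298485 q7 1.63 w 59.9 F [ 0.2 -0.5  0.3] toolz(mrad) [-23.  23.]
```

View pics/w36.png

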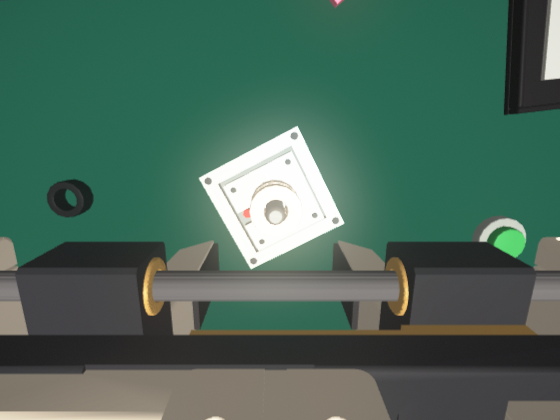

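All four are on the shaft. Next, the brass washer near (0.625, -0.198).

```bash
python3 -m inch '[[[0.35,-20,-40,0,0],[0.35,-20,-40,0,0],[0.35,-20,-40,0,0],[0.35,-12,-25,0,0],[0.35,0,-5,0,0],[0.35,0,0,0,0],[0.35,0,0,0,0]]]'|grep pos;python3 - <<'E'
from h import *
go(.625,-.198,.15,79.6)
f,K,T=cam('wrist');cv2.imwrite('pics/w37.png',f)
E
```

```text
position: [0.6137, -0.1793, 0.1331]
clock 51.4 tcp [ 0.6137 -0.1793  0.1331] jaw 80.0 shift [-13.6 -16.1 -17.8] turn 0.3557706929976092 q7 1.9 w 59.8 F [ 0.2 -0.5  0.4] toolz(mrad) [-38.  27.]
```

View pics/w37.png

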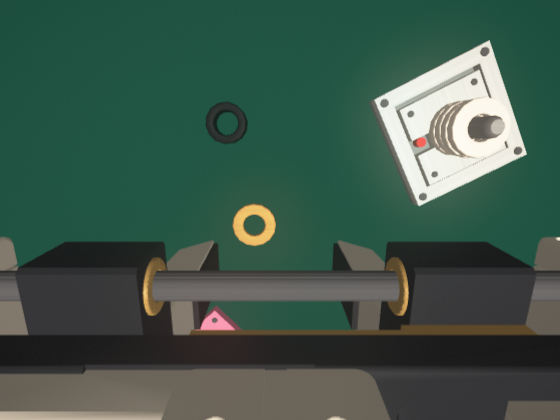

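```bash
python3 - <<'E'
from h import *
w=ring(254,225,.006,kind='brass')
go(w[0]-.0005,w[1]-.0013,.04)
f,K,T=cam('top');print('pink',p2w(K,T,347,132,.01))
E
```

```text
ring [253.3 224.5] [41.  42.1] -> [ 0.6255 -0.1975  0.006 ] area 1073
clock 51.5 tcp [ 0.614  -0.1784  0.1336] jaw 80.0 shift [-18.3 -20.   92.5] turn None q7 1.9 w 59.6 F [ 0.3 -0.6 -0.2] toolz(mrad) [-38.  28.]
pink [ 0.7488 -0.2618  0.01  ]
```

```bash
python3 -m inch '[[[0.35,-12,-18,20,0],[0.35,-3,-2,25,0],[0.35,-2,0,20,0],[0.35,0,0,15,0],[0.35,0,0,0,0],[0.35,0,0,0,0]]]'|grep pos;python3 - <<'E'
from h import *
go(.6250,-.1988,.0025)
f,K,T=cam('wrist');cv2.imwrite('pics/w38.png',f);print(w2p(K,T,[.6255,-.1975,.006]))
E
```

```text
position: [0.628, -0.1914, 0.0526]
clock 52.15 tcp [ 0.628  -0.1914  0.0526] jaw 80.6 shift [-0.1 -9.  50. ] turn None q7 1.97 w 60.0 F [-0.9  0.4 -0.1] toolz(mrad) [-32.  30.]
[262.1869 230.8051]
```

View pics/w38.png

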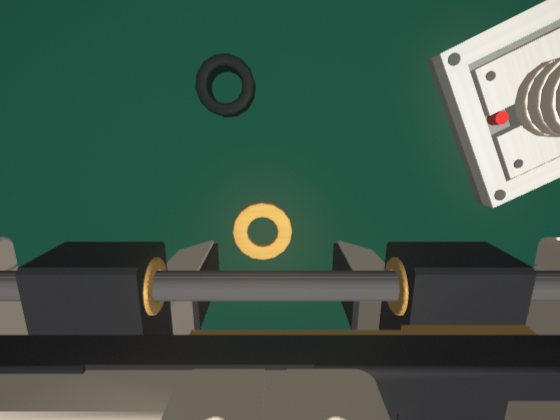

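```bash
python3 -m inch '[[[0.35,0,-8,16,0],[0.35,0,0,15,0],[0.35,0,0,8,0],[0.35,0,0,0,0],[0.35,0,0,0,0]]]'|grep pos;python3 - <<'E'
from h import *
go(.6250,-.1988,.0025)
E
```

```text
position: [0.6263, -0.1988, 0.0123]
clock 52.7 tcp [ 0.6263 -0.1988  0.0123] jaw 80.7 shift [ 0.9 -0.5  9.8] turn None q7 2.0 w 59.9 F [ 1.2 -0.6  1. ] toolz(mrad) [-29.  30.]
```

```bash
python3 -m inch '[[[0.35,0.8,-0.4,4,0],[0.35,0,0,3,0],[0.35,0,0,2,0],[0.35,0,0,0,0]]]'|grep pos;python3 - <<'E'
from h import *
go(.6250,-.1988,.0025)
E
```

```text
position: [0.6256, -0.1988, 0.0033]
clock 53.1 tcp [ 0.6256 -0.1988  0.0033] jaw 80.7 shift [ 0.6 -0.1  0.9] turn None q7 2.01 w 59.9 F [ 0.2  0.3 -0.8] toolz(mrad) [-28.  29.]
```

```bash
python3 -m inch '[[[0.35,0.5,0,1,0],[1,0,0,0,0],[1,0,0,0,0],[1,0,0,0,0],[1,0,0,0,0],[1,0,0,0,0],[1,0,0,0,0]]]' 30|grep -E 'pos|wid'; python3 -m inch '[[[1,0,0,-10,0],[1,0,0,-30,0],[1,0,0,-40,0],[1,0,0,-25,0],[1,0,0,0,0],[1,0,0,0,0]]]'|grep pos;python3 - <<'E'
from h import *
go(.5714,-.0171,.11,80)
f,K,T=cam('wrist');cv2.imwrite('pics/w39.png',cv2.resize(f[130:300,190:370],None,fx=4,fy=4)[:600])
E
```

```text
position: [0.6255, -0.1987, 0.0028]
width: 0.408
position: [0.6279, -0.2021, 0.1139]
clock 54.4 tcp [ 0.6279 -0.2021  0.1139] jaw 80.6 shift [ 85.5 173.2  10.8] turn 0.6496180375046521 q7 1.95 w 37.8 F [ 0.9 -0.2 -0.5] toolz(mrad) [-28.  29.]
```

View pics/w39.png

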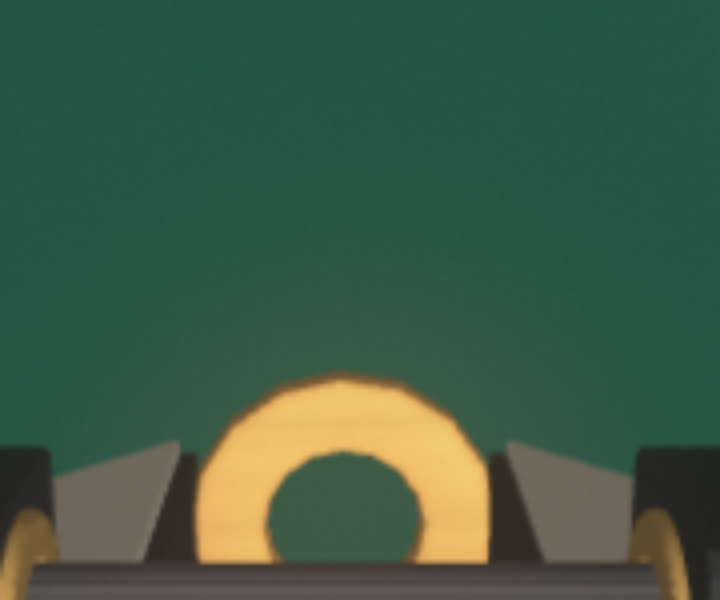

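```bash
python3 - <<'E'
from held import *
c=held([(344,380),(197,510),(490,510),(260,408),(425,408)],[(344,451),(267,520),(421,520)],-.0032,.020)
s=arm.observe();M=R.from_rotvec(s['ee_rot']).as_matrix();o=M@np.array([c[0],c[1],0])
print(.5723-o[0],-.0158-o[1])
E
python3 -m inch '[[[1,18,38,0,0],[1,18,38,0,0],[1,18,38,0,0],[1,16,32,0,0],[1,8,14,0,0],[1,0,0,0,0],[1,0,0,0,0]]]'|grep pos;python3 - <<'E'
from h import *
go(.5714,-.0171,.09,80)
E
```

```text
held centre tool mm [-1.0644  1.4069] res [ 0.2442 -1.0052 -1.0302 -0.3832 -0.5424  0.8466 -0.0589  0.0424]
0.5710214716709705 -0.01701554321878892
position: [0.5697, -0.0268, 0.1114]
clock 55.2 tcp [ 0.5697 -0.0268  0.1114] jaw 80.5 shift [-1.1  9.4 21.6] turn 0.5185787191963271 q7 1.69 w 37.5 F [ 0.2 -0.6 -0.1] toolz(mrad) [-43.  27.]
```

```bash
python3 -m inch '[[[1,-1,9,10,0],[1,0,0,8,0],[1,0,0,0,0],[1,0,0,0,0]]]'|grep pos;python3 - <<'E'
from h import *
go(.5711,-.0171,.078,80)
f,K,T=cam('wrist');cv2.imwrite('pics/w40.png',cv2.resize(f[130:300,190:370],None,fx=4,fy=4)[:600])
E
```

```text
position: [0.5717, -0.0212, 0.0905]
clock 55.6 tcp [ 0.5717 -0.0212  0.0905] jaw 80.2 shift [ 0.7  3.7 12.6] turn 0.22502850041294664 q7 1.69 w 37.8 F [ 0.2 -0.3 -0.8] toolz(mrad) [-44.  25.]
```

View pics/w40.png

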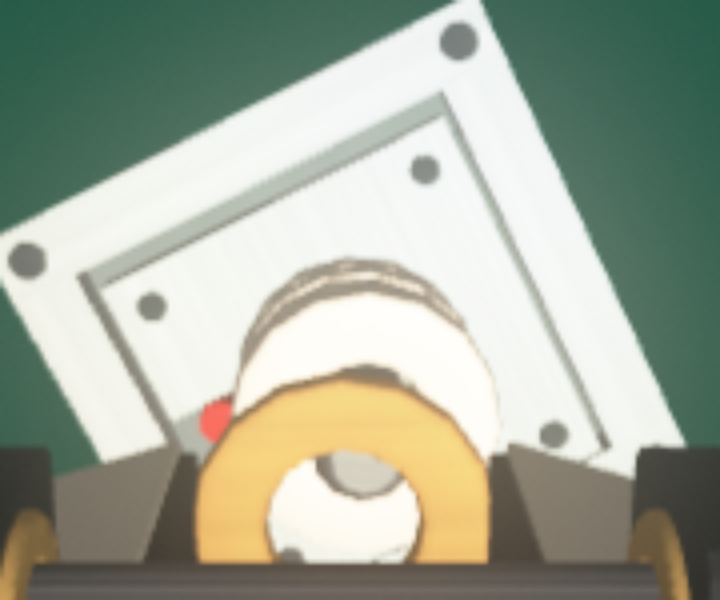

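```bash
python3 -m inch '[[[1,0.5,3.5,5,0],[1,0,0,5,0],[1,0,0,0,0],[1,0,0,0,0]]]'|grep -E 'pos|force';python3 - <<'E'
from h import *
go(.5711,-.0171,.056,80)
f,K,T=cam('wrist');cv2.imwrite('pics/w41.png',cv2.resize(f[130:300,190:370],None,fx=4,fy=4)[:600])
E
```

```text
position: [0.5716, -0.0183, 0.0801]
force: [-0.1, -0.6, -0.3]
clock 56.05 tcp [ 0.5716 -0.0183  0.0801] jaw 80.1 shift [-0.5  0.7 24.1] turn 0.13715420246776944 q7 1.69 w 37.5 F [-0.1 -0.6 -0.3] toolz(mrad) [-43.  25.]
```

View pics/w41.png

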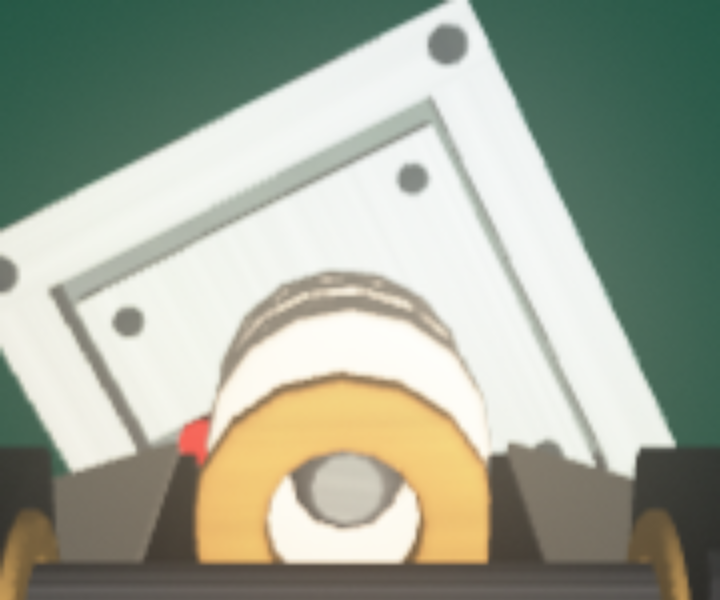

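```bash
python3 -m inch '[[[1,-0.3,0.5,6,0],[1,0,0,5,0],[1,0,0,3,0],[1,0,0,0,0]]]'|grep -E 'pos|force';python3 - <<'E'
from h import *
go(.5711,-.0171,.0555,80)
E
```

```text
position: [0.5714, -0.0173, 0.065]
force: [0.7, 0.7, 0.8]
clock 56.5 tcp [ 0.5714 -0.0173  0.065 ] jaw 80.1 shift [-0.1  0.   9.5] turn 0.14938559144026442 q7 1.7 w 37.8 F [0.7 0.7 0.8] toolz(mrad) [-43.  25.]
```

```bash
python3 -m inch '[[[1,0,0,4,0],[1,0,0,3,0],[1,0,0,1.5,0],[1,0,0,0,0]]]'|grep -E 'pos|force'
```

```text
position: [0.571, -0.0172, 0.0557]
force: [0.3, -0.8, -0.2]
```

```bash
python3 -m inch '[[[1,0,0,0.5,0],[0.35,0,0,0,0],[0.35,0,0,0,0],[0.35,0,0,0,0],[0.35,0,0,-15,0],[0.35,0,0,-35,0],[0.35,0,0,-30,0],[0.35,0,0,-10,0],[0.35,0,0,0,0]]]'|grep pos; python3 -c "
from h import *
f,K,T=cam('wrist');cv2.imwrite('pics/w42.png',f)
go(.531,-.203,.15,79.6)"
```

```text
position: [0.5745, -0.0195, 0.1478]
clock 57.85 tcp [ 0.5742 -0.0195  0.1471] jaw 80.1 shift [  11.4 -188.1   -5.4] turn 0.5330369289355872 q7 1.65 w 59.7 F [0.8 0.  0.8] toolz(mrad) [-45.  24.]
```

View pics/w42.png

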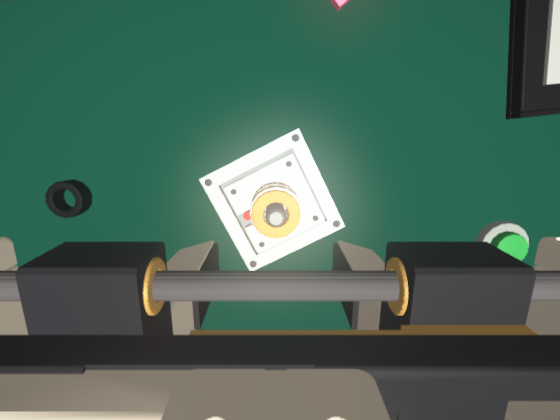

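The washer is on top at (275,212). Now the collar.

```bash
python3 -m inch '[[[0.35,3,-42,0,0],[0.35,3,-42,0,0],[0.35,3,-42,0,0],[0.35,2,-35,0,0],[0.35,0,-12,0,0],[0.35,0,0,0,0],[0.35,0,0,0,0]]]'|grep pos;python3 - <<'E'
from h import *
go(.531,-.203,.15,79.6)
f,K,T=cam('wrist');cv2.imwrite('pics/w43.png',f)
E
```

```text
position: [0.5292, -0.1885, 0.135]
clock 58.55 tcp [ 0.5292 -0.1885  0.135 ] jaw 80.5 shift [ -3.2 -13.7 -15.5] turn 0.8591710395995875 q7 1.96 w 60.1 F [ 0.3 -0.7 -1. ] toolz(mrad) [-57.  28.]
```

View pics/w43.png

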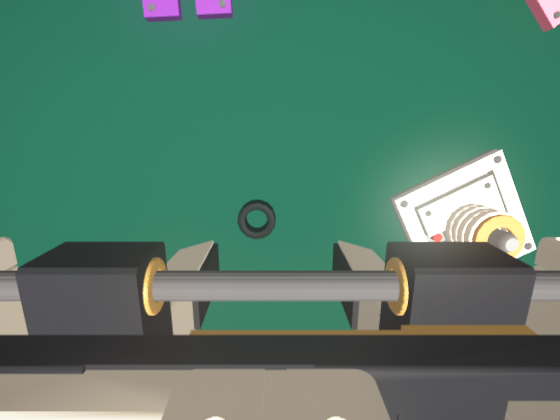

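```bash
python3 - <<'E'
from h import *
f,K,T=cam('wrist');cv2.imwrite('pics/w43c.png',cv2.resize(f[180:260,200:320],None,fx=6,fy=6,interpolation=2))
w=ring(257,219,.018,kind='black')
E
```

```text
ring [255.8 219.2] [23.  23.4] -> [ 0.5329 -0.2023  0.018 ] area 174
```

View pics/w43c.png

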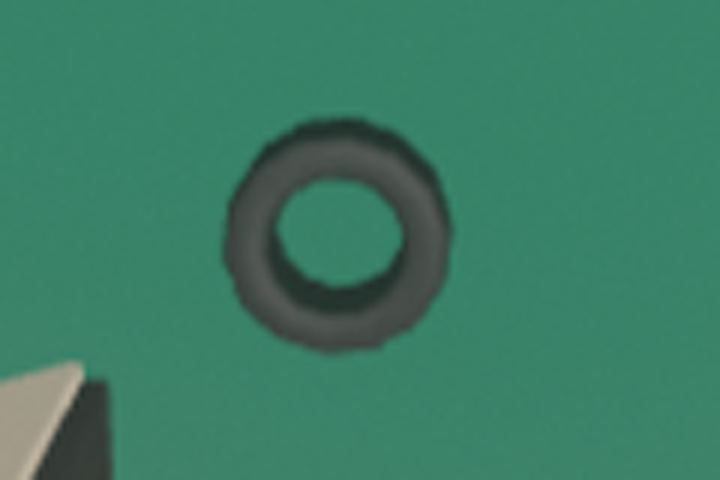

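```bash
python3 - <<'E'
from h import *
f,K,T=cam('wrist');w=p2w(K,T,256.4,220.7,.018);print(w)
go(w[0]-.0005,w[1]-.0013,.04)
E
```

```text
[ 0.5346 -0.2019  0.018 ]
clock 58.75 tcp [ 0.53   -0.1878  0.1357] jaw 80.6 shift [-12.2 -16.3  94.8] turn None q7 1.96 w 59.7 F [-0.9  0.2 -0.5] toolz(mrad) [-56.  27.]
```

```bash
python3 -m inch '[[[0.35,-7,-14,15,0],[0.35,-2,0,20,0],[0.35,-2,0,20,0],[0.35,0,0,15,0],[0.35,0,0,0,0],[0.35,0,0,0,0]]]'|grep pos;python3 - <<'E'
from h import *
go(.5341,-.2032,.004)
f,K,T=cam('wrist');cv2.imwrite('pics/w44.png',f);print(w2p(K,T,[.5346,-.2019,.018]))
E
```

```text
position: [0.5394, -0.1945, 0.0638]
clock 59.35 tcp [ 0.5394 -0.1945  0.0638] jaw 81.3 shift [  0.6 -10.6  59.7] turn None q7 2.03 w 59.7 F [ 0.5 -0.1 -0.1] toolz(mrad) [-52.  29.]
[259.9506 229.2146]
```

View pics/w44.png

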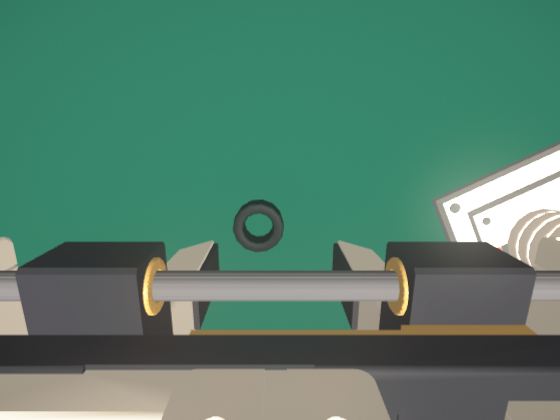

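```bash
python3 - <<'E'
from h import *
f,K,T=cam('wrist');cv2.imwrite('pics/w44c.png',cv2.resize(f[190:265,210:310],None,fx=6,fy=6,interpolation=2))
E
```

```text
(no output)
```

View pics/w44c.png

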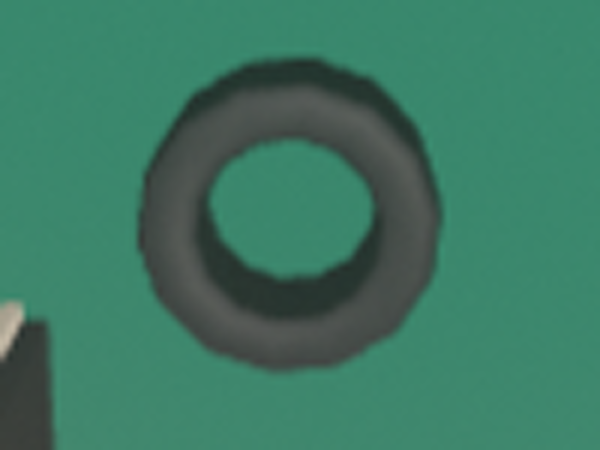

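```bash
python3 - <<'E'
from h import *
f,K,T=cam('wrist');w=p2w(K,T,258.3,228,.018);print(w)
go(w[0]-.0005,w[1]-.0013,.004)
E
python3 -m inch '[[[0.35,0.5,-10,15,0],[0.35,0,0,15,0],[0.35,0,0,10,0],[0.35,0,0,0,0],[0.35,0,0,0,0]]]'|grep pos;python3 - <<'E'
from h import *
go(.5338,-.2038,.004)
E
```

```text
[ 0.5339 -0.203   0.018 ]
clock 59.5 tcp [ 0.5396 -0.1951  0.0643] jaw 81.2 shift [  1.5 -11.3  60.3] turn None q7 2.03 w 60.0 F [0.4 0.  0.1] toolz(mrad) [-50.  28.]
position: [0.5357, -0.2049, 0.0218]
clock 60.0 tcp [ 0.5357 -0.2049  0.0218] jaw 81.2 shift [ 1.1  0.5 17.9] turn None q7 2.08 w 59.9 F [0.7 0.3 0.3] toolz(mrad) [-49.  28.]
```

```bash
python3 -m inch '[[[0.35,1,0.5,7,0],[0.35,0,0,6,0],[0.35,0,0,4,0],[0.35,0,0,0,0]]]'|grep pos;python3 - <<'E'
from h import *
go(.5337,-.2040,.004)
E
```

```text
position: [0.5342, -0.2035, 0.0038]
clock 60.4 tcp [ 0.5342 -0.2035  0.0038] jaw 81.2 shift [ 0.4 -0.5 -0.2] turn None q7 2.09 w 59.6 F [1.2 0.  0.1] toolz(mrad) [-48.  28.]
```

```bash
python3 -m inch '[[[0.35,0.4,0,0,0],[1,0,0,0,0],[1,0,0,0,0],[1,0,0,0,0],[1,0,0,0,0],[1,0,0,0,0],[1,0,0,0,0],[1,0,0,0,0]]]' 30|grep -E 'pos|wid'; python3 -m inch '[[[1,0,0,-10,0],[1,0,0,-30,0],[1,0,0,-40,0],[1,0,0,-25,0],[1,0,0,0,0],[1,0,0,0,0]]]'|grep pos;python3 - <<'E'
from h import *
go(.5711,-.0171,.11,80)
f,K,T=cam('wrist');cv2.imwrite('pics/w45.png',cv2.resize(f[130:300,190:370],None,fx=4,fy=4)[:600])
E
```

```text
position: [0.5343, -0.2036, 0.0045]
width: 0.356
position: [0.5388, -0.2068, 0.1155]
clock 61.8 tcp [ 0.5388 -0.2068  0.1155] jaw 81.2 shift [ -3.3 192.3   9.2] turn 1.1866034165709891 q7 2.01 w 32.8 F [ 0.   0.2 -0.7] toolz(mrad) [-48.  28.]
```

View pics/w45.png

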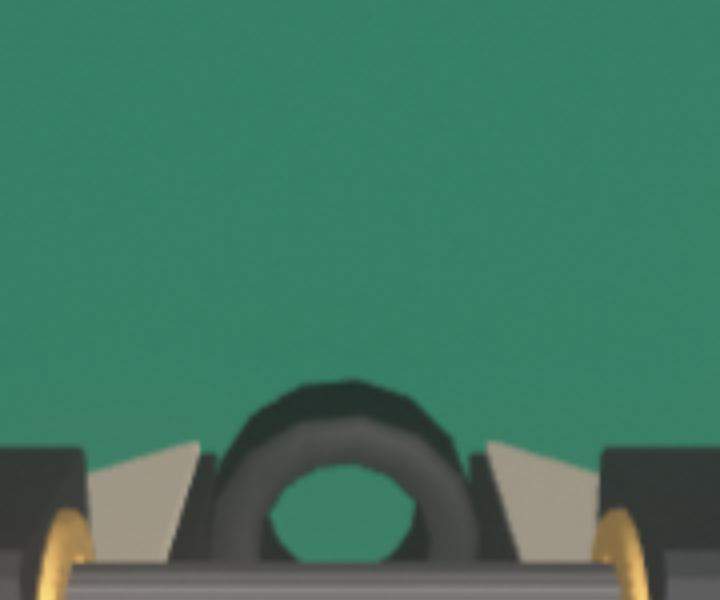

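```bash
python3 - <<'E'
from held import *
c=held([(346,418),(213,530),(476,530),(270,446),(420,446)],[(344,466),(262,530),(428,530)],-.0138,.017)
s=arm.observe();M=R.from_rotvec(s['ee_rot']).as_matrix();o=M@np.array([c[0],c[1],-.0138])
print(o*1000,.5723-o[0],-.0158-o[1])
E
python3 -m inch '[[[1,0,42,0,0],[1,0,42,0,0],[1,-1,42,0,0],[1,-1,35,0,0],[1,-1,12,0,1],[1,0,0,0,0],[1,0,0,0,0]]]'|grep pos;python3 - <<'E'
from h import *
go(.5711,-.0171,.09,80)
E
```

```text
held centre tool mm [0.6322 1.5101] res [ 0.1575 -0.9239 -0.9807 -0.7249 -0.7053  1.1731  0.3649  0.4224]
[ 0.2861  1.2056 13.8414] 0.5720139243657466 -0.017005630955938447
position: [0.5639, -0.0319, 0.1102]
clock 62.6 tcp [ 0.5639 -0.0319  0.1102] jaw 79.9 shift [-5.8 15.5 20.1] turn -0.0561770823107679 q7 1.7 w 32.9 F [-0.1 -0.8  0.2] toolz(mrad) [-62.  26.]
```

```bash
python3 -m inch '[[[1,-5,14,8,0],[1,0,0,6,0],[1,0,0,0,0],[1,0,0,0,0]]]'|grep pos;python3 - <<'E'
from h import *
go(.5718,-.0170,.079,80)
f,K,T=cam('wrist');cv2.imwrite('pics/w46.png',cv2.resize(f[130:300,190:370],None,fx=4,fy=4)[:600])
E
```

```text
position: [0.5697, -0.0216, 0.0937]
clock 63.0 tcp [ 0.5697 -0.0216  0.0937] jaw 79.7 shift [-2.2  4.7 14.6] turn -0.3168097349162906 q7 1.69 w 32.7 F [ 0.6 -0.8 -1. ] toolz(mrad) [-64.  25.]
```

View pics/w46.png

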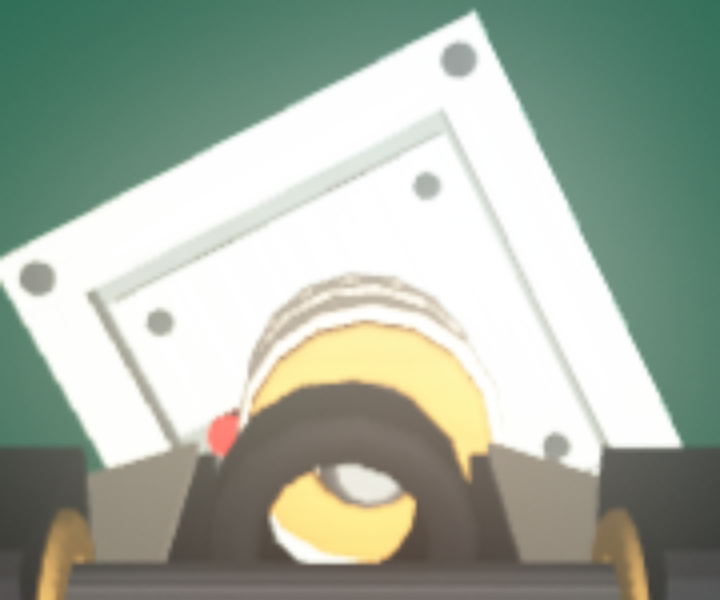

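```bash
python3 -m inch '[[[1,-1.5,4.5,6,0],[1,0,0,5,0],[1,0,0,0,0],[1,0,0,0,0]]]'|grep pos;python3 - <<'E'
from h import *
go(.5718,-.0170,.072,80)
f,K,T=cam('wrist');cv2.imwrite('pics/w47.png',cv2.resize(f[130:300,190:370],None,fx=4,fy=4)[:600])
E
```

```text
position: [0.5714, -0.0181, 0.0821]
clock 63.45 tcp [ 0.5714 -0.0181  0.0821] jaw 79.6 shift [-0.9  1.  10.1] turn -0.42030017045357226 q7 1.69 w 32.8 F [ 0.5  0.4 -0.5] toolz(mrad) [-64.  24.]
```

View pics/w47.png

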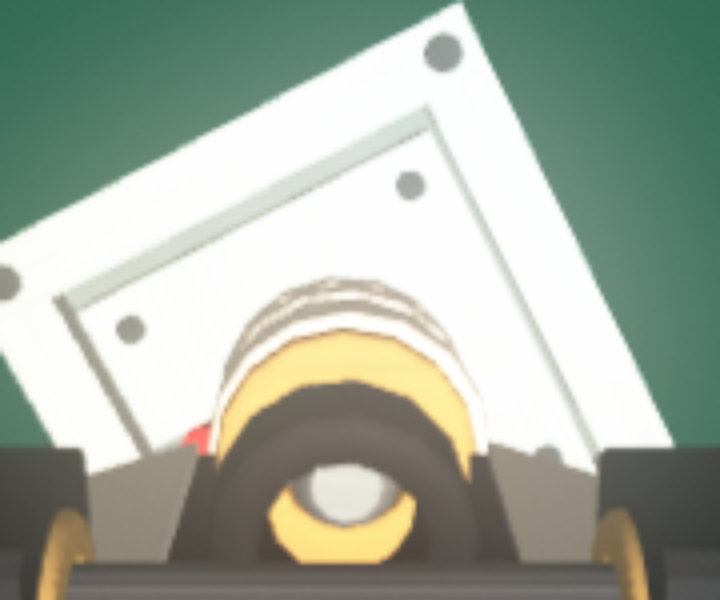

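```bash
python3 -m inch '[[[1,-0.7,0.8,4,0],[1,0,0,4,0],[1,0,0,0,0]]]'|grep -E 'pos|force';python3 - <<'E'
from h import *
go(.5718,-.0170,.063,80)
E
```

```text
position: [0.5718, -0.0173, 0.0737]
force: [-0.1, -0.9, -1.1]
clock 63.8 tcp [ 0.5718 -0.0173  0.0737] jaw 79.6 shift [-0.6  0.1 10.7] turn -0.41810312202858313 q7 1.69 w 32.7 F [-0.1 -0.9 -1.1] toolz(mrad) [-63.  24.]
```

```bash
python3 -m inch '[[[1,-0.3,0,4,0],[1,0,0,3,0],[1,0,0,1.5,0],[1,0,0,0,0]]]'|grep -E 'pos|force';python3 - <<'E'
from h import *
go(.5718,-.0170,.063,80)
f,K,T=cam('wrist');cv2.imwrite('pics/w48.png',cv2.resize(f[130:300,190:370],None,fx=4,fy=4)[:600])
E
```

```text
position: [0.5715, -0.0171, 0.0643]
force: [0.3, 0.3, -1.0]
clock 64.2 tcp [ 0.5715 -0.0171  0.0643] jaw 79.6 shift [-0.4  0.2  1.3] turn -0.4196831007428443 q7 1.7 w 32.4 F [ 0.3  0.3 -1. ] toolz(mrad) [-63.  24.]
```

View pics/w48.png

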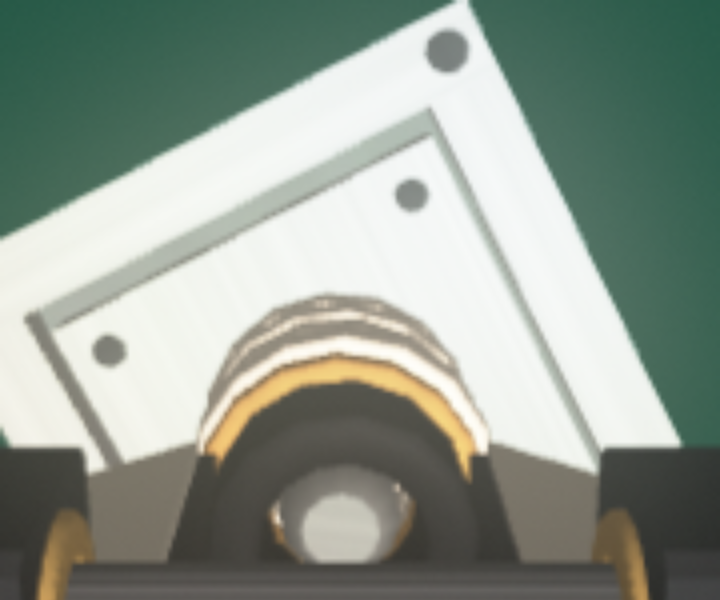

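The shaft is inside the collar bore. Lowering the last 1.5 mm, releasing and retreating.

```bash
python3 -m inch '[[[1,0,0,1,0],[1,0,0,0.5,0],[1,0,0,0,0]]]'|grep -E 'pos|force'; python3 -m inch '[[[0.4,0,0,0,0],[0.4,0,0,0,0],[0.4,0,0,0,0],[0.4,0,0,0,0],[0.4,0,0,-15,0],[0.4,0,0,-30,0],[0.4,0,0,-30,0],[0.4,0,0,-20,0],[0.4,0,0,0,0]]]'|grep pos; python3 -c "
from h import *
f,K,T=cam('wrist');cv2.imwrite('pics/w49.png',f)
go(.648,.192,.15,79.6)"
```

```text
position: [0.5716, -0.0171, 0.063]
force: [0.4, -0.2, -0.1]
position: [0.5771, -0.0197, 0.1607]
clock 65.5 tcp [ 0.5765 -0.0195  0.1594] jaw 79.6 shift [-32.8 220.8   9.7] turn -0.03538169229733512 q7 1.64 w 55.2 F [-0.1 -0.6  0.2] toolz(mrad) [-66.  24.]
```

View pics/w49.png

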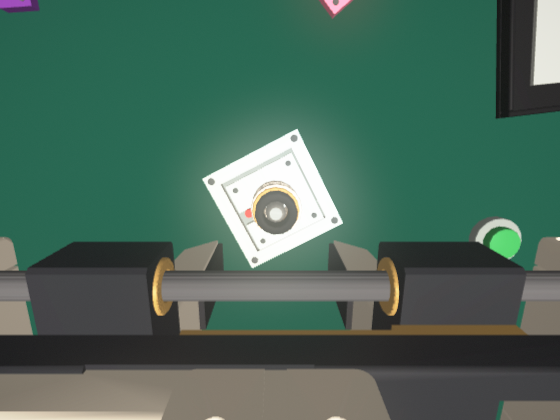

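```bash
python3 -m inch '[[[1,-6,42,0,0],[1,-6,42,0,0],[1,-6,42,0,0],[1,-6,42,0,0],[1,-4,28,0,0],[1,0,8,0,0],[1,0,0,0,0],[1,0,0,0,0]]]'|grep pos;python3 - <<'E'
from h import *
go(.648,.192,.15,79.6)
f,K,T=cam('wrist');cv2.imwrite('pics/w50.png',f)
f,K,T=cam('scene');cv2.imwrite('pics/s50.png',cv2.resize(f[160:280,200:380],None,fx=4,fy=4,interpolation=2))
E
```

```text
position: [0.6386, 0.18, 0.1504]
clock 66.3 tcp [0.6386 0.18   0.1504] jaw 79.3 shift [-7.  13.6 -0. ] turn -0.3321664035397873 q7 1.34 w 0.6 F [-1.  -0.2 -0.3] toolz(mrad) [-77.  21.]
```

View pics/w50.png

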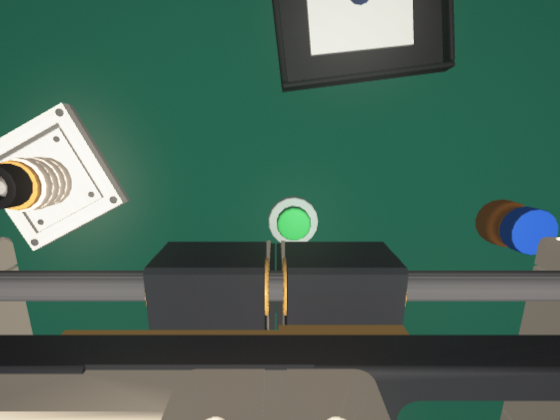

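View pics/s50.png

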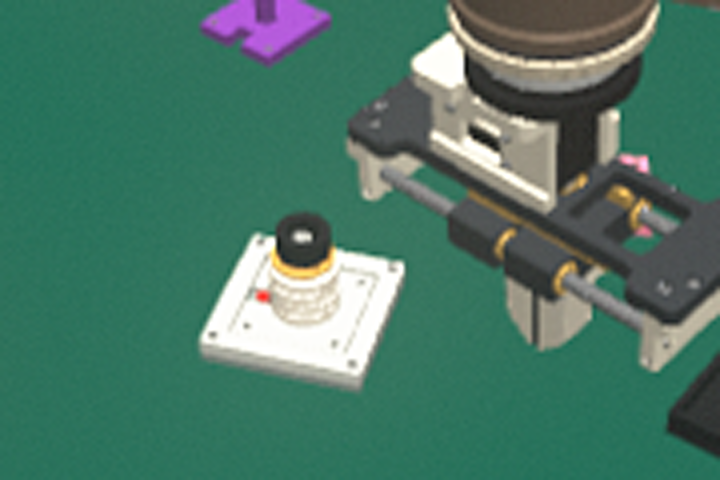

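```bash
python3 - <<'E'
from h import *
f,K,T=cam('wrist');print([p2w(K,T,293.5,224,z)[:2] for z in (.02,.03,.04)])
f,K,T=cam('top');print([p2w(K,T,205.5,174.7,z)[:2] for z in (.02,.03,.04)])
w=p2w(*cam('wrist')[1:],293.5,224,.03);go(w[0]-.0005,w[1]-.0013,.06)
E
```

```text
[array([0.6528, 0.1958]), array([0.6505, 0.1956]), array([0.6483, 0.1954])]
[array([0.6481, 0.1944]), array([0.6449, 0.1926]), array([0.6417, 0.1909])]
clock 66.55 tcp [0.6394 0.1795 0.1517] jaw 79.2 shift [-15.5  16.1  90.8] turn None q7 1.34 w 0.8 F [-0.2  0.1 -0.2] toolz(mrad) [-75.  22.]
```

```bash
python3 -m inch '[[[1,-8,14,15,0],[1,-2,1,20,0],[1,-2,0,20,0],[1,0,0,12,0],[1,0,0,0,0],[1,0,0,0,0]]]'|grep -E 'pos|force';python3 - <<'E'
from h import *
f,K,T=cam('wrist');cv2.imwrite('pics/w51.png',f)
go(.6500,.1943,.04)
E
```

```text
position: [0.6511, 0.1892, 0.0852]
force: [-0.8, 0.2, -0.5]
clock 67.2 tcp [0.6512 0.1892 0.0853] jaw 78.8 shift [-1.2  4.4 45.4] turn None q7 1.36 w 0.6 F [ 0.2 -0.9  0.5] toolz(mrad) [-70.  23.]
```

View pics/w51.png

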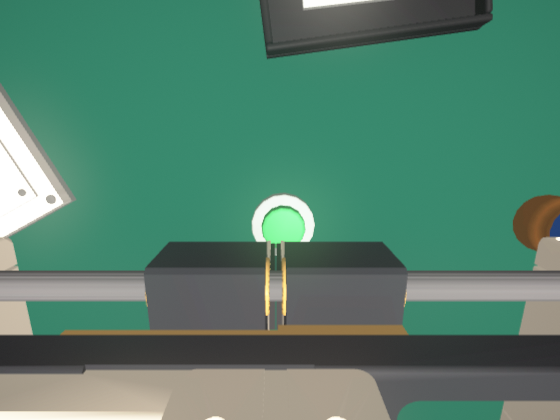

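```bash
python3 - <<'E'
from h import *
f,K,T=cam('wrist');print([(z,p2w(K,T,283.5,229,z)[:2]) for z in (.02,.03,.04)])
E
python3 -m inch '[[[1,-1,4,13,0],[1,0,0,12,0],[1,0,0,8,0],[1,0,0,0,0],[1,0,0,0,0]]]'|grep -E 'pos|force';python3 - <<'E'
from h import *
go(.6500,.1943,.03)
E
```

```text
[(0.02, array([0.6528, 0.1968])), (0.03, array([0.6504, 0.1969])), (0.04, array([0.6479, 0.197 ]))]
position: [0.6514, 0.1949, 0.051]
force: [0.0, 0.6, 0.0]
clock 67.75 tcp [0.6514 0.1949 0.051 ] jaw 78.9 shift [-0.3 -1.  21. ] turn None q7 1.37 w 0.6 F [0.  0.6 0. ] toolz(mrad) [-68.  24.]
```

Both views agree that the button is near (0.651, 0.195). Lowering in small steps until contact.

```bash
python3 -m inch '[[[1,0,0,6,0],[1,0,0,5,0],[1,0,0,4,0],[1,0,0,0,0]]]'|grep -E 'pos|force'
```

```text
position: [0.6505, 0.1952, 0.0351]
force: [0.5, 0.5, -1.8]
```

```bash
python3 -m inch '[[[1,0,0,3,0],[1,0,0,3,0],[1,0,0,0,0]]]'|grep -E 'pos|force'
```

```text
position: [0.6503, 0.1953, 0.0288]
force: [-0.6, -0.5, -0.4]
```

```bash
python3 -m inch '[[[1,0,0,3,0],[1,0,0,2,0],[1,0,0,0,0]]]'|grep -E 'pos|force'
```

```text
position: [0.6501, 0.1955, 0.0236]
force: [0.0, -0.1, 0.0]
```

```bash
python3 -m inch '[[[1,0,0,2,0],[1,0,0,2,0]]]'|grep -E 'pos|force';python3 - <<'E'
from h import *
f,K,T=cam('wrist');cv2.imwrite('pics/w52.png',f)
E
```

```text
position: [0.6502, 0.1955, 0.0199]
force: [-1.3, -0.4, 3.0]
```

View pics/w52.png

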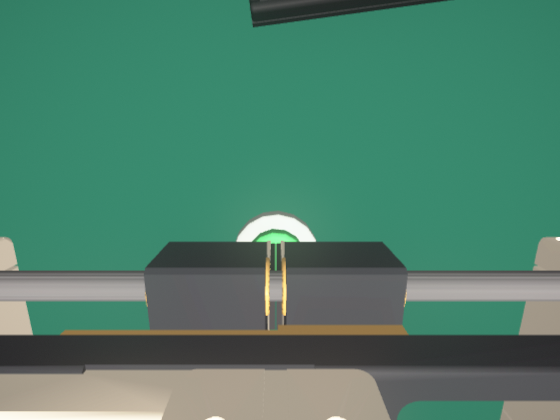

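Contact at about z 0.021, on the button. Pressing.

```bash
python3 -m inch '[[[1,0,0,3,0],[1,0,0,3,0]]]'|grep -E 'pos|force'
```

```text
position: [0.6505, 0.1955, 0.0159]
force: [-10.2, -3.9, 36.6]
```

```bash
python3 -m inch '[[[1,0,0,3,0],[1,0,0,3,0]]]'|grep -E 'pos|force'
```

```text
position: [0.6506, 0.1955, 0.016]
force: [-11.1, -2.9, 31.3]
```

```bash
python3 -m inch '[[[1,0,0,0,0],[1,0,0,-10,0],[1,0,0,-25,0],[1,0,0,-35,0],[1,0,0,-35,0],[1,0,0,-30,0],[1,0,0,0,0],[1,0,0,0,0]]]'|grep -E 'clock|pos|force';python3 - <<'E'
from h import *
f,K,T=cam('wrist');cv2.imwrite('pics/w53.png',f)
f,K,T=cam('scene');cv2.imwrite('pics/s53.png',f);cv2.imwrite('pics/s53c.png',cv2.resize(f[190:310,230:410],None,fx=4,fy=4,interpolation=2))
f,K,T=cam('top');cv2.imwrite('pics/t53.png',f)
E
```

```text
clock: 70.2
position: [0.6588, 0.1915, 0.1573]
force: [-0.3, -0.4, 0.7]
```

View pics/s53.png

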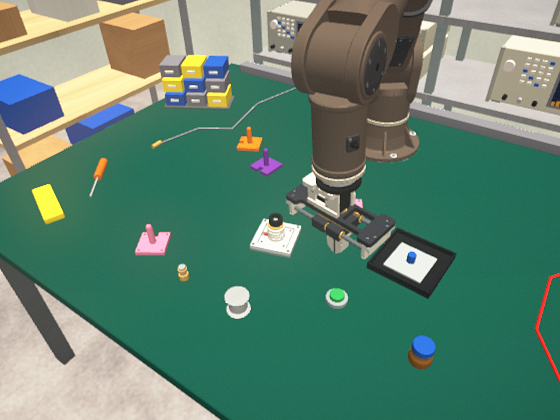

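View pics/s53c.png

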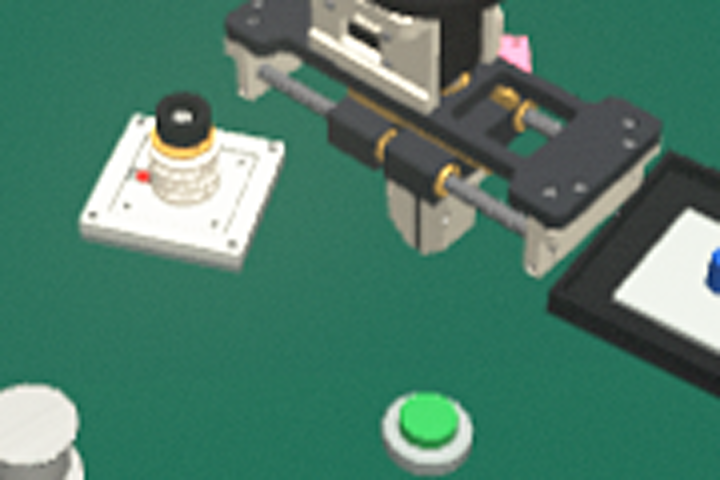

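View pics/w53.png

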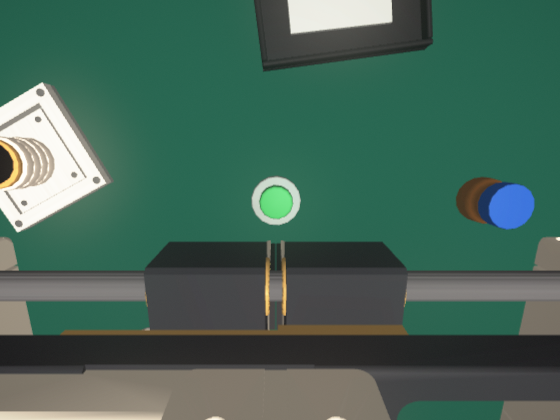

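```bash
python3 - <<'E'
from h import *
f,K,T=cam('scene')
for z in (.016,.052,.058,.076): print(z,(w2p(K,T,[.5705,-.0172,z])-[230,190])*4)
cv2.imwrite('pics/s54.png',cv2.resize(f[205:255,250:310],None,fx=12,fy=12,interpolation=2))
E
```

```text
0.016 [183.6309 182.2087]
0.052 [182.0603 138.3724]
0.058 [181.7919 130.8792]
0.076 [180.9745 108.0673]
```

View pics/s54.png

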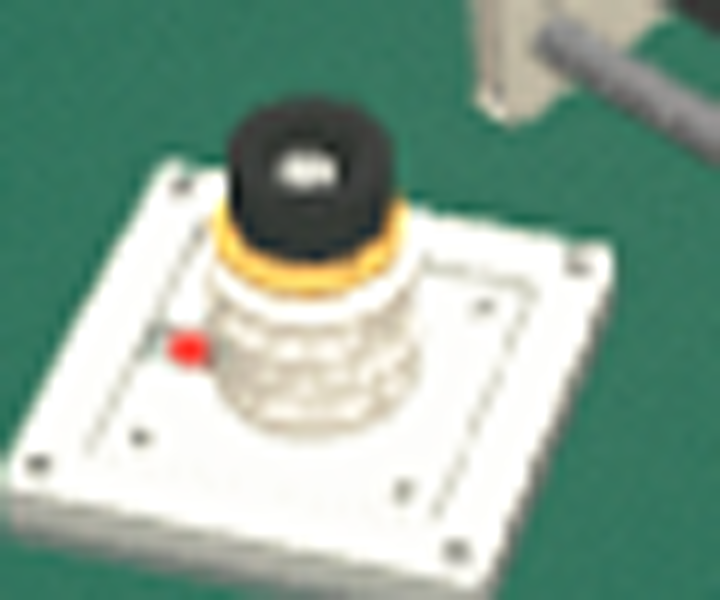

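The stack is closed and flat, the collar top is at the expected height, and the button is released. Handing in.

```bash
python3 -c "
from cell import arm,workorder
print(arm.observe()['clock'],max(abs(x) for x in arm.observe()['dq']));print(workorder.sign_off())"
```

```text
70.4 0.0043485274003894035
the job is handed in; nothing more can be done
None
```

The job is handed in at 70.4 s; sign-off reports no verdict, so I don't know the judged result.

- **Cover:** it lies flat in the black tray.
- **Carrier:** it went home on the first try, with its notch over the red pin, which I could see through the clear cover.
- **Stack:** all four white spacers, the brass washer and the black collar went onto the shaft in that order.
- **Button:** I pressed the green button to its stop and let go. The press ran from about 0.022 m down to 0.016 m.

**Last checks:** the final scene and wrist views showed a flat stack without visible gaps, its collar top where I computed it to within about 1–2 px. The button was back up, and no spacers were left on the bench. The spool, jar and adapter were not touched. The arm stood clear and practically still.

**What did not match or ran close:**
- The wrist-camera calibration was about 1.4 mm off sideways; I allowed for it when placing the parts.
- The tool drifted up to about 4.5° off vertical during the run, which showed no effect on the stack.
- The force at the button's stop read about 37 N vertically, 38 N in total, against the 40 N limit for the arm and gripper body. Only the closed fingertips touched the button.

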